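# Weigh the dead battery packs and tip them into the recycling crate

## Task

Weigh in the dead battery packs: lay every pack that is on the bench into the scoop pan on the scale, let go, and give the reading a good second to settle with all of them in the pan and the pan centred on the scale. Then carry the loaded pan level by its handle to the grey crate and, with the lip low over the crate, tip it lip-down to about 60 degrees, hold it there for a moment until all the packs have slid out into the crate, and level the pan again before moving away. Set the empty pan back flat and centred on the scale, its lip and handle pointing as they did at first, and leave the pen mug, the mouse and the screwdriver where they are.

Things in the scene. Friction and masses are not known exactly. Their poses are not given: they have to be found in the camera images.
- scale: Bench scale, fixed, white plastic housing 240 x 240 mm with a console towards the robot (85 mm more, its top under 40 mm high) and a square steel platter 214 x 214 mm whose flat top is 58 mm above the bench. Origin: centre of the scale at bench height (directly under the platter's centre), z up
- scale_top (a point): Centre of the platter's top face, 58 mm above the bench
- pan: Loose aluminium scoop pan (0.22 kg) on the platter. Origin: underside, mid-width, 112 mm behind the lip; +x to the lip, z up. Floor 3 mm thick, flat from x = -82 to 72 mm, then rising 6 mm to the lip at x = 112. 282 mm wide (y), walls 3 mm. Back wall (x = -80) and rear sides 50 mm high, sides 26 at the lip. Packs slide at 30-45 degrees; tipping lip-down is a positive turn about y
- pan_lip (a point): Middle of the pouring lip, at (112, 0, 8) mm in the pan's frame; axes as the pan's
- pan_handle (a point): Grip point of the pan's handle, at (-98, 0, 75) mm in the pan's frame and with the pan's axes. The handle is a black plate 14 mm thick, 60 mm wide (pan y), mid back wall, leaning outwards (to -x) by 20 degrees from upright; it goes on 24 mm up its slope from here (top 98 mm above the pan's underside). Pinch its thickness with fingers pointing down along its slope
- crate: Grey open plastic crate, fixed, 360 mm (its x) x 270 mm (its y) x 95 mm high, walls and floor 5 mm. Origin: centre of its underside, z up
- camera_pack: Video-camera battery, black block, 70 long x 38 wide x 36 high. About 0.10 kg. Starts flat on the bench or may be absent (not on the bench this time). Origin: centre of its underside; x along its length, z up
- radio_pack: Two-way-radio battery, flat dark slab, 88 long x 52 wide x 20 high. About 0.11 kg. Starts flat on the bench or may be absent (not on the bench this time). Origin: centre of its underside; x along its length, z up
- power_bank: Power bank, white, rounded edges, 96 long x 46 wide x 24 high. About 0.12 kg. Starts flat on the bench or may be absent (not on the bench this time). Origin: centre of its underside; x along its length, z up
- scanner_pack: Scanner-grip battery, narrow grey bar, 84 long x 34 wide x 28 high. About 0.09 kg. Starts flat on the bench or may be absent (not on the bench this time). Origin: centre of its underside; x along its length, z up
- drill_pack: Drill battery, black base 28 mm high with a narrower rail block (60 x 34 mm, seen as 42 mm at its top) on it, 86 long x 50 wide x 42 high. About 0.15 kg. Starts flat on the bench or may be absent (not on the bench this time). Origin: centre of its underside; x along its length, z up
- alarm_pack: Alarm battery, grey upright block with a dark cap, 64 long x 36 wide x 46 high. About 0.11 kg. Starts flat on the bench or may be absent (not on the bench this time). Origin: centre of its underside; x along its length, z up
- pen_mug: White mug with pens, 82 mm across, 95 mm high, pens to 160 mm, beyond the work: leave alone. Origin: centre of its underside
- mouse: Black computer mouse 108 x 60 x 36 mm, beyond the work: leave alone. Origin: centre of its underside
- screwdriver: Screwdriver 190 mm long, lying beyond the work: leave alone. Origin: underside at about mid-length

How it is judged (in metres and radians):
On the way, in this order (a step that is already met when the one before it is completed fails the run):
1. All the packs present lie in the pan together, let go, with the pan centred on the scale (within 35 mm), for 1 s (x of camera_pack in the frame of pan between -0.085 and 0.115 m and y of camera_pack in the frame of pan between -0.142 and 0.142 m and z of camera_pack in the frame of pan between -0.01 and 0.09 m and x of radio_pack in the frame of pan between -0.085 and 0.115 m and y of radio_pack in the frame of pan between -0.142 and 0.142 m and z of radio_pack in the frame of pan between -0.01 and 0.09 m and x of power_bank in the frame of pan between -0.085 and 0.115 m and y of power_bank in the frame of pan between -0.142 and 0.142 m and z of power_bank in the frame of pan between -0.01 and 0.09 m and x of scanner_pack in the frame of pan between -0.085 and 0.115 m and y of scanner_pack in the frame of pan between -0.142 and 0.142 m and z of scanner_pack in the frame of pan between -0.01 and 0.09 m and x of drill_pack in the frame of pan between -0.085 and 0.115 m and y of drill_pack in the frame of pan between -0.142 and 0.142 m and z of drill_pack in the frame of pan between -0.01 and 0.09 m and x of alarm_pack in the frame of pan between -0.085 and 0.115 m and y of alarm_pack in the frame of pan between -0.142 and 0.142 m and z of alarm_pack in the frame of pan between -0.01 and 0.09 m and horizontal distance between pan and scale below 0.035 m and z of pan in the frame of scale_top between -0.006 and 0.006 m and angle between pan's own z axis and vertical below 0.06 rad and contact force between the fingers and camera_pack below 0.2 N and contact force between the fingers and radio_pack below 0.2 N and contact force between the fingers and power_bank below 0.2 N and contact force between the fingers and scanner_pack below 0.2 N and contact force between the fingers and drill_pack below 0.2 N and contact force between the fingers and alarm_pack below 0.2 N and contact force between the fingers and pan below 0.2 N), for 1 s.
2. The pan is lifted off the scale by 3 cm or more, level within 11 degrees, with all the packs in it (x of camera_pack in the frame of pan between -0.085 and 0.115 m and y of camera_pack in the frame of pan between -0.142 and 0.142 m and z of camera_pack in the frame of pan between -0.01 and 0.09 m and x of radio_pack in the frame of pan between -0.085 and 0.115 m and y of radio_pack in the frame of pan between -0.142 and 0.142 m and z of radio_pack in the frame of pan between -0.01 and 0.09 m and x of power_bank in the frame of pan between -0.085 and 0.115 m and y of power_bank in the frame of pan between -0.142 and 0.142 m and z of power_bank in the frame of pan between -0.01 and 0.09 m and x of scanner_pack in the frame of pan between -0.085 and 0.115 m and y of scanner_pack in the frame of pan between -0.142 and 0.142 m and z of scanner_pack in the frame of pan between -0.01 and 0.09 m and x of drill_pack in the frame of pan between -0.085 and 0.115 m and y of drill_pack in the frame of pan between -0.142 and 0.142 m and z of drill_pack in the frame of pan between -0.01 and 0.09 m and x of alarm_pack in the frame of pan between -0.085 and 0.115 m and y of alarm_pack in the frame of pan between -0.142 and 0.142 m and z of alarm_pack in the frame of pan between -0.01 and 0.09 m and z of pan in the frame of scale_top above 0.03 m and angle between pan's own z axis and vertical below 0.2 rad), for 0.2 s.
3. The pan is held tipped to about 60 degrees (50 to 75) for half a second with its lip low over the crate (x of pan_lip in the frame of crate between -0.2 and 0.2 m and y of pan_lip in the frame of crate between -0.165 and 0.165 m and z of pan_lip in the frame of crate below 0.2 m and angle between pan's own z axis and vertical between 0.87 and 1.31 rad and height (world z) of pan_handle above 0.22 m), for 0.5 s.
At the end, for the whole second after the job is handed in: All the packs present lie at rest in the crate, below its rim; the empty pan stands flat on the scale's platter (level within 3.5 degrees), its centre within 35 mm of the platter's, turned within 17 degrees of square to the scale with its lip to the same side as at first, released and at rest (x of camera_pack in the frame of crate between -0.18 and 0.18 m and y of camera_pack in the frame of crate between -0.135 and 0.135 m and z of camera_pack in the frame of crate between -0.01 and 0.095 m and x of radio_pack in the frame of crate between -0.18 and 0.18 m and y of radio_pack in the frame of crate between -0.135 and 0.135 m and z of radio_pack in the frame of crate between -0.01 and 0.095 m and x of power_bank in the frame of crate between -0.18 and 0.18 m and y of power_bank in the frame of crate between -0.135 and 0.135 m and z of power_bank in the frame of crate between -0.01 and 0.095 m and x of scanner_pack in the frame of crate between -0.18 and 0.18 m and y of scanner_pack in the frame of crate between -0.135 and 0.135 m and z of scanner_pack in the frame of crate between -0.01 and 0.095 m and x of drill_pack in the frame of crate between -0.18 and 0.18 m and y of drill_pack in the frame of crate between -0.135 and 0.135 m and z of drill_pack in the frame of crate between -0.01 and 0.095 m and x of alarm_pack in the frame of crate between -0.18 and 0.18 m and y of alarm_pack in the frame of crate between -0.135 and 0.135 m and z of alarm_pack in the frame of crate between -0.01 and 0.095 m and horizontal distance between pan and scale below 0.035 m and z of pan in the frame of scale_top between -0.006 and 0.006 m and angle between pan's own z axis and vertical below 0.06 rad and angle between the x axis of pan and the y axis of scale, either way round below 0.3 rad and y of pan_lip in the frame of scale below 0 m and linear speed of each of camera_pack, radio_pack, power_bank, scanner_pack, drill_pack, alarm_pack, pan below 0.03 m/s); the robot touches nothing.
It fails at once if The pan is tipped by more than 25 degrees while its lip is not low over the crate (within 3 cm of the crate's outline and less than about 10 cm above its rim) (angle between pan's own z axis and vertical above 0.44 rad and not (x of pan_lip in the frame of crate between -0.2 and 0.2 m and y of pan_lip in the frame of crate between -0.165 and 0.165 m and z of pan_lip in the frame of crate below 0.2 m)).
It fails at once if The pan is tipped by more than 80 degrees (angle between pan's own z axis and vertical above 1.4 rad).
It fails at once if The pen mug, the mouse or the screwdriver is moved by more than 3 cm (distance of any of pen_mug, mouse, screwdriver from where it was at the start of the episode above 0.03 m).
Of camera_pack, radio_pack, power_bank, scanner_pack, drill_pack, alarm_pack only 4 to 6 are there at a start; the rules pass over those that are not, and their reading is None.
At some moment in a run one of camera_pack, radio_pack, power_bank, scanner_pack, drill_pack, alarm_pack may be knocked a few centimetres aside while the robot is not near it.
It also fails if it takes over 208 s, if anything falls off the work surface, if the arm or the gripper's body presses on something with over 40 N, if the wrist force passes 120 N, or if a joint passes its speed limit or range.

## Robot

A 6-joint arm with a two-finger parallel gripper is mounted at the origin on the work surface. World frame = base frame: x ahead of the robot, y to its left, z up, the work surface at z = 0. Lengths are in m, angles in degrees, forces in N, time in s.
With the tool pointing down it reaches from about 0.35 to 0.875 m from the base axis. Payload 4.2 kg.
Tool frame: the origin (TCP) lies on the centre line of the jaws, within the pads' length; the fingertips stand 19 mm ahead of it and the grasp point (between the pads) is the TCP; x points along the fingers, y is the direction in which the jaws open and shut, and the axes are right-handed (so a half turn about x gives the same grasp; the last joint's range is limited). The gripper opens to 87 mm and grips with 3 to 60 N. Pads are 19 mm wide; open, the fingers measure 117 mm over their backs; the gripper's body (75 mm by 190 mm) begins 51 mm behind the grasp point.
Start: joints at [-58.694, 22.042, 0.453, 0, -68.411, -14.817], TCP at [0.177, -0.599, 0.242] pointing down, gripper open.
Joint ranges: [-179.83, 179.83], [-69.29, 118.12], [-61.27, 80.66], [-181.25, 117.63], [-171.15, -9.14], [-177.46, 177.46]. Speed limits (degrees/s): [159.86, 159.86, 180, 180, 180, 180].

## Interface

Orientations are given as a 3x3 rotation matrix whose columns are the frame's x, y, z axes.
In Python, from station import * gives the robot as it stands.
- The arm moves only by the shell command python3 -m creep 'ROWS'. ROWS is JSON, a list of rows, each a list of 5 numbers: the opening, from 0 (shut) to 1 (fully open), then the shift along the world's x, y, z in mm, then the turn about the world's z in rad. In form: [[jaw, x, y, z, turn], ...]. A call has exactly 8 rows; each row is the pose to reach, as a shift and turn from the pose measured when the call began; what a row does not reach only later rows make up. A row lasts 1/10 s, in which the tool goes at most 50 mm and 8.59 degrees, less where a joint would pass 70% of its speed; a pose out of reach is approached as far as the arm can. A call with a gripper value outside its range is refused whole. The fingers move at their own pace and stop on an object; the grip force is fixed at half the most. Time passes only in rows, so rows that repeat a pose let the fingers close, or fill a call up. It gives the time, the measured TCP pose, the force and the opening at its end, in the units of the state.
- sense(): the state, without advancing time (a new reading comes with each control period).
- capture(name): name is "side" or "top"; returns a dict with "image" (420x560x3 uint8, blue, green, red), "z_map" (420x560 float32, m along the optical axis (not along the pixel's ray), 0 where there is no reading), "mtx" (3x3 intrinsics, pixels), "k1" (the pictures are not rectified: a ray, as slopes to the right and down, at radius r is drawn at 1 + k1 r^2 times it, then the intrinsics apply), "eye" and "attitude" of the camera in the world. Camera axes: x right, y up, looking along -z (the intrinsics and any distortion apply to the point x, -y, -z); pixel columns grow to the right and rows downward; lengths in m; the calibration is good to about 2 mm. A picture is of the moment at which its call begins.
- finish_job(): hands the job in, once; it reports no verdict.
Trained networks look in a picture, given as the dict that the camera call returned (one of the last four; its "shot" number tells which), for a name from the list of things; names that differ only in an ending like _2 or _b are one class to them, and where a whole thing is asked for, a point or a joint stands for the part that bears it (a point fixed in the world has none). Each returns a list of dicts, best first, with "confidence" (0 to 1); they miss things now and then, are a little off and sometimes report something else, mostly with a low value. They report only what shows in the picture. A call takes as long as a camera call.
- look_for(picture, thing): "box" ([left, top, right, bottom] in pixels, round what is visible of it).
- mark_of(picture, thing): "centre" ([column, row] in pixels: a listed point, or the origin of a listed thing).
The state is a dict: "time_s": time; "joints": joint angles; "joint_velocities": joint speeds; "effort": joint torques, N m; "tcp_pos": TCP position; "ee_rot": TCP orientation; "wrist_force": force on the tool from outside, world axes, zero at the start; "moment": the same for the moment, N m; "gripper_width": opening from 0.0 (shut) to 1.0 (fully open).
Only numpy, scipy, OpenCV 4.12 (cv2) and the standard library are available. Lean on these libraries where they do the work, as an engineer would, in place of code of your own. Each camera call takes 0.05 s, during which the arm holds its last target.

## Working session

There is one attempt and no reset: what is moved stays moved. The work goes in short steps, Python scripts to look and compute and a shell command to move; the robot and the scene stay as the last step left them, time stands still between calls to the robot, and variables do not carry over. Pictures are saved under pics/ and viewed, and the job is handed in when it is done.

```bash
ls -la; mkdir -p pics
cat > h.py <<'E'
from station import *
import numpy as np, cv2
np.set_printoptions(precision=4,suppress=True)
def world(c,u,v,z=None,depth=None):
    K=c["mtx"]; p=cv2.undistortPoints(np.array([[[u,v]]],float),np.array(K,float),np.array([c["k1"],0,0,0],float))[0,0]
    d=np.array([p[0],-p[1],-1.0]); R=np.array(c["attitude"]); e=np.array(c["eye"])
    w=R@d
    if depth is not None: return e+w*depth
    return e+w*((z-e[2])/w[2])
E
python3 - <<'E'
from h import *
s=sense(); print(s)
for n in("top","side"):
    c=capture(n); cv2.imwrite(f"pics/{n}0.png",c["image"]); print(n,c["eye"],c["attitude"],c["mtx"],c["k1"])
E
python3 -m creep --help | head -30
```

```text
total 12
drwxr-xr-x  3 agent agent 4096 Dec  7 02:04 .
drwxr-xr-x 23 root  root  4096 Dec  7 02:04 ..
drwxr-xr-x  2 agent agent 4096 Dec  7 02:04 pics
{'time_s': 0.0, 'joints': array([-58.6946,  22.0896,   0.3771,  -0.0303, -68.4124, -14.8174]), 'joint_velocities': array([ 0.0324, -0.0794,  0.0389,  0.0993, -0.018 , -0.0671]), 'effort': array([  0.0005, -39.0664,  18.7413,   4.2199,   0.0111,  -0.0002]), 'tcp_pos': array([ 0.1772, -0.5987,  0.2404]), 'ee_rot': array([[-0.0007, -0.2836,  0.9589],
       [ 0.0021,  0.9589,  0.2836],
       [-1.    ,  0.0022, -0.0001]]), 'wrist_force': array([-0.1217,  0.9887, -0.2281]), 'moment': array([ 0.0538, -0.0085,  0.0052]), 'gripper_width': 1.000816864599336}
top [ 0.3527 -0.0131  1.3842] [[-0.0511  0.9785 -0.1998]
 [-0.9987 -0.051   0.0057]
 [-0.0046  0.1998  0.9798]] [[519.6954   0.     277.7784]
 [  0.     519.6954 203.7218]
 [  0.       0.       1.    ]] -0.07650473892818127
side [0.2773 0.7438 0.9511] [[-0.9164  0.2926 -0.2732]
 [-0.4003 -0.657   0.6388]
 [ 0.0074  0.6948  0.7192]] [[459.7567   0.     289.3567]
 [  0.     459.7567 213.3359]
 [  0.       0.       1.    ]] -0.08800261922375824invalid input: not JSON, or not a number
```

View pics/top0.png

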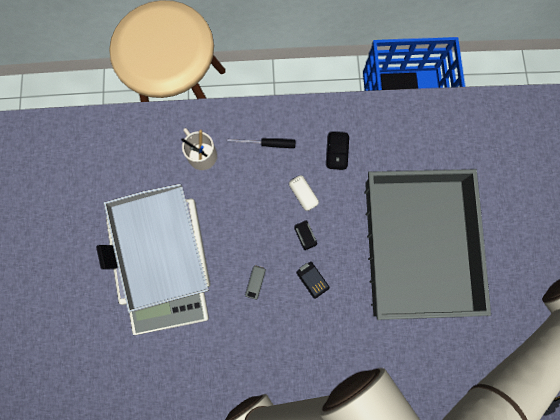

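View pics/side0.png

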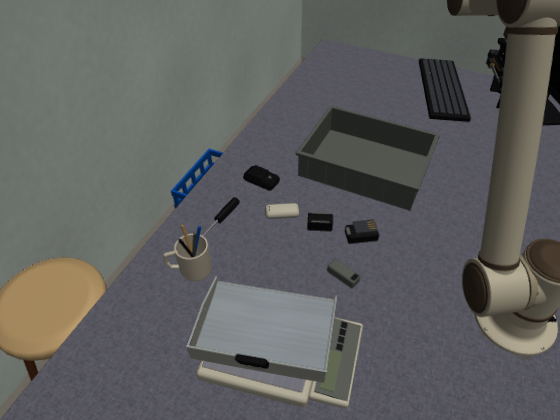

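```bash
cat > det.py <<'E'
from h import *
import sys
for n in("top","side"):
    c=capture(n)
    for t,z in dict(camera_pack=0,radio_pack=0,power_bank=0,scanner_pack=0,drill_pack=0,alarm_pack=0,scale=0,pan=.058,pan_lip=.066,pan_handle=.133,crate=0,pen_mug=0,mouse=0,screwdriver=0).items():
        for m in mark_of(c,t)[:2]:
            if m["confidence"]>.3: print(n,t,round(m["confidence"],2),np.round(m["centre"]),world(c,*m["centre"],z=z))
E
python3 det.py
```

```text
top camera_pack 0.7 [304. 234.] [ 0.5476 -0.0859  0.    ]
top power_bank 0.73 [303. 193.] [ 0.66   -0.0925  0.    ]
top scanner_pack 0.86 [257. 282.] [0.4256 0.0437 0.    ]
top drill_pack 0.82 [312. 277.] [ 0.4322 -0.1017  0.    ]
top pan 0.68 [153. 248.] [0.5243 0.3061 0.058 ]
top pan_lip 0.9 [193. 237.] [0.5456 0.201  0.066 ]
top pan_handle 0.76 [104. 255.] [0.5031 0.4095 0.133 ]
top pan_handle 0.7 [203. 155.] [0.7415 0.1599 0.133 ]
top crate 0.65 [420. 247.] [ 0.4973 -0.397   0.    ]
top crate 0.39 [314. 276.] [ 0.4335 -0.1076  0.    ]
top pen_mug 0.61 [204. 157.] [0.7772 0.1759 0.    ]
top pen_mug 0.41 [304. 236.] [ 0.5426 -0.088   0.    ]
top mouse 0.79 [338. 153.] [ 0.7686 -0.1951  0.    ]
top mouse 0.55 [302. 237.] [ 0.5396 -0.0824  0.    ]
top screwdriver 0.67 [261. 141.] [0.8169 0.017  0.    ]
side camera_pack 0.59 [322. 225.] [ 0.536  -0.0981  0.    ]
side power_bank 0.86 [280. 215.] [ 0.6589 -0.0839  0.    ]
side scanner_pack 0.84 [345. 279.] [0.4175 0.053  0.    ]
side drill_pack 0.84 [360. 235.] [ 0.428  -0.1038  0.    ]
side pan 0.66 [259. 338.] [0.528  0.3178 0.058 ]
side pan_handle 0.71 [253. 364.] [0.4922 0.4095 0.133 ]
side crate 0.88 [363. 167.] [ 0.5043 -0.3847  0.    ]
side pen_mug 0.58 [194. 269.] [0.7839 0.181  0.    ]
side mouse 0.79 [265. 182.] [ 0.7622 -0.1954 -0.    ]
side screwdriver 0.87 [217. 222.] [0.8112 0.0148 0.    ]
```

```bash
python3 -m creep '[[1,15,-45,0,0],[1,30,-90,0,0],[1,45,-135,0,0],[1,60,-180,0,0],[1,75,-225,0,0],[1,90,-270,0,0],[1,105,-315,0,0],[1,120,-360,0,0]]'; python3 -c "
from h import *
s=sense();print(s['tcp_pos'],s['ee_rot'],s['joints'],s['time_s'])"
```

```text
time_s: 2.4
tcp_pos: [0.2767, -0.8971, 0.2258]
ee_rot: [[0.003, -0.283, 0.959], [-0.024, 0.959, 0.283], [-1.0, -0.023, -0.004]]
wrist_force: [-5.8, -34.8, 38.0]
gripper_width: 1.003
[ 0.2767 -0.8971  0.2258] [[ 0.0026 -0.283   0.9591]
 [-0.0236  0.9588  0.283 ]
 [-0.9997 -0.0234 -0.0041]] [ -62.9055   65.0953   80.6873    0.4968 -104.3174  -10.5259] 2.4
```

```bash
python3 -m creep '[[1,0,15,0,0],[1,-5,30,0,0],[1,-10,45,0,0],[1,-10,45,0,0],[1,-10,45,0,0],[1,-10,45,0,0],[1,-10,45,0,0],[1,-10,45,0,0]]'; python3 -c "
from h import *
s=sense();print(s['tcp_pos'],s['ee_rot'],s['joints'],s['joint_velocities'],s['wrist_force'])"
```

```text
time_s: 3.2
tcp_pos: [0.2669, -0.8525, 0.2251]
ee_rot: [[0.003, -0.283, 0.959], [-0.023, 0.959, 0.283], [-1.0, -0.023, -0.004]]
wrist_force: [0.5, -0.3, 0.6]
gripper_width: 0.999
[ 0.2669 -0.8525  0.2251] [[ 0.0027 -0.283   0.9591]
 [-0.0234  0.9589  0.2829]
 [-0.9997 -0.0232 -0.004 ]] [-62.149   52.8918  54.2032   0.4904 -90.0549 -11.4067] [-0.0693 -0.1806 -0.3351  0.1048  0.076  -0.0154] [ 0.5128 -0.2976  0.5792]
```

```bash
python3 -m creep '[[1,15,-45,0,0],[1,120,-360,0,0],[1,120,-360,0,0],[1,120,-360,0,0],[1,120,-360,0,0],[1,120,-360,0,0],[1,120,-360,0,0],[1,120,-360,0,0]]'; python3 -c "
from h import *
s=sense();print(s['tcp_pos'],s['ee_rot'],s['joints'],s['joint_velocities'],s['wrist_force'])"
```

```text
time_s: 4.0
tcp_pos: [0.2945, -0.9258, 0.1659]
ee_rot: [[0.014, -0.283, 0.959], [-0.064, 0.957, 0.283], [-0.998, -0.065, -0.005]]
wrist_force: [0.2, 0.6, -0.3]
gripper_width: 1.001
[ 0.2945 -0.9258  0.1659] [[ 0.0138 -0.2825  0.9592]
 [-0.0636  0.9571  0.2828]
 [-0.9979 -0.0649 -0.0048]] [-62.5961  68.8725  80.6085   0.9862 -98.1317 -10.7945] [-0.0707  3.687  -0.0786  0.1002  3.3264  0.0185] [ 0.1979  0.6451 -0.3439]
```

```bash
cat >> h.py <<'E'
def cloud(c):
    Z=c["z_map"]; h,w=Z.shape
    uv=np.stack(np.meshgrid(np.arange(w),np.arange(h)),-1).reshape(-1,1,2).astype(float)
    p=cv2.undistortPoints(uv,np.array(c["mtx"],float),np.array([c["k1"],0,0,0],float))[:,0]
    d=np.stack([p[:,0],-p[:,1],-np.ones(len(p))],1)*Z.reshape(-1,1)
    W=d@np.array(c["attitude"]).T+np.array(c["eye"])
    W[Z.reshape(-1)==0]=np.nan
    return W.reshape(h,w,3)
def rects(c,box,zmin,minpx=25,zmax=.3):
    W=cloud(c); m=(W[...,2]>zmin)&(W[...,2]<zmax)&(W[...,0]>box[0])&(W[...,0]<box[1])&(W[...,1]>box[2])&(W[...,1]<box[3])
    n,l,st,_=cv2.connectedComponentsWithStats(m.astype(np.uint8),connectivity=4)
    for i in range(1,n):
        if st[i,4]<minpx: continue
        P=W[l==i]; zt=np.percentile(P[:,2],90); T=P[P[:,2]>zt-.012]
        r=cv2.minAreaRect((T[:,:2]*1000).astype(np.float32))
        (cx,cy),(a,b),an=r
        if a<b: a,b,an=b,a,an+90
        an=(an+90)%180-90
        print("n",st[i,4],"px",st[i,:4],"ztop %.3f"%zt,"c (%.1f,%.1f)"%(cx,cy),"size %.0fx%.0f"%(a,b),"long axis az %.0f"%an)
E
python3 - <<'E'
from h import *
c=capture("top")
print("packs");rects(c,(.33,.72,-.22,.13),.012)
print("pan");rects(c,(.35,.72,.13,.5),.05)
print("crate");rects(c,(.25,.75,-.6,-.2),.08)
s=sense();print(s['tcp_pos'],s['joints'])
E
```

```text
packs
n 570 px [289 175  30  36] ztop 0.027 c (659.7,-90.7) size 95x46 long axis az 27
n 406 px [294 220  23  30] ztop 0.039 c (543.2,-89.0) size 70x39 long axis az 21
n 654 px [296 262  33  37] ztop 0.044 c (426.2,-98.2) size 82x45 long axis az 31
n 422 px [245 266  20  33] ztop 0.031 c (426.4,49.5) size 84x34 long axis az -19
pan
n 9753 px [ 96 184 113 129] ztop 0.100 c (520.2,310.0) size 286x222 long axis az 13
crate
n 2190 px [368 169 119 151] ztop 0.098 c (500.1,-394.5) size 375x288 long axis az -1
n 54 px [373 334  16  12] ztop 0.299 c (281.1,-215.2) size 37x5 long axis az -56
[ 0.2946 -0.9256  0.1639] [-62.5942  68.9579  80.5518   0.9552 -98.1198 -10.7934]
```

```bash
cat > st.py <<'E'
from h import *
import json
s=sense();R=s['ee_rot']
print("t",round(s['time_s'],2),"tcp",np.round(s['tcp_pos']*1000,1),"yaz %.1f"%np.degrees(np.arctan2(R[1,1],R[0,1])),"tilt",np.round(np.degrees(R[:2,0]),1),"F",np.round(s['wrist_force'],1),"w %.1f"%(s['gripper_width']*87),"j",np.round(s['joints'],1))
open("log.txt","a").write(json.dumps([s['joints'].tolist(),s['tcp_pos'].tolist(),R.tolist()])+"\n")
E
python3 -m creep '[[1,0,35,30,0],[1,0,75,60,0],[1,0,120,80,0],[1,10,170,80,0],[1,15,218,80,0],[1,20,266,80,0],[1,25,315,80,0.1],[1,30,363,80,0.2]]'; python3 st.py
python3 -m creep '[[1,15,46,0,0],[1,30,92,0,0],[1,45,138,0,0],[1,60,184,0,0],[1,75,230,0,0],[1,90,276,0,0],[1,105,322,0,0],[1,105,368,0,0]]'; python3 st.py
```

```text
time_s: 4.85
tcp_pos: [0.3235, -0.5687, 0.2455]
ee_rot: [[0.027, -0.471, 0.882], [-0.06, 0.88, 0.472], [-0.998, -0.065, -0.004]]
wrist_force: [1.7, 1.0, 0.7]
gripper_width: 1.005
t 4.85 tcp [ 323.5 -568.7  245.5] yaz 118.2 tilt [ 1.6 -3.4] F [1.7 1.  0.7] w 87.5 j [-45.7  23.    1.8   1.4 -65.3 -16.7]
time_s: 5.65
tcp_pos: [0.4299, -0.1989, 0.2469]
ee_rot: [[0.031, -0.471, 0.881], [-0.06, 0.879, 0.472], [-0.998, -0.068, -0.001]]
wrist_force: [0.5, 1.1, 0.6]
gripper_width: 1.002
t 5.65 tcp [ 429.9 -198.9  246.9] yaz 118.2 tilt [ 1.8 -3.5] F [0.5 1.1 0.6] w 87.2 j [ -3.    5.4 -22.8   3.9 -60.  -60.7]
```

```bash
python3 -m creep '[[1,0,50,0,0.05],[1,-2,98,-20,0.05],[1,-2,98,-65,0.05],[1,-2,98,-110,0.05],[1,-2,98,-150,0.05],[1,-2,98,-185,0.05],[1,-2,98,-185,0.05],[1,-2,98,-185,0.05]]'; python3 st.py
python3 - <<'E'
from h import *
c=capture("side"); cv2.imwrite("pics/side1.png",cv2.resize(c["image"][120:320,200:460],None,fx=3,fy=3))
E
```

```text
time_s: 6.45
tcp_pos: [0.4286, -0.1009, 0.0629]
ee_rot: [[0.035, -0.515, 0.856], [-0.059, 0.854, 0.516], [-0.998, -0.069, -0.0]]
wrist_force: [0.2, -0.2, -0.0]
gripper_width: 1.002
t 6.45 tcp [ 428.6 -100.9   62.9] yaz 121.1 tilt [ 2.  -3.4] F [ 0.2 -0.2 -0. ] w 87.1 j [ 10.4  16.7 -42.5   7.5 -29.6 -75.8]
```

View pics/side1.png

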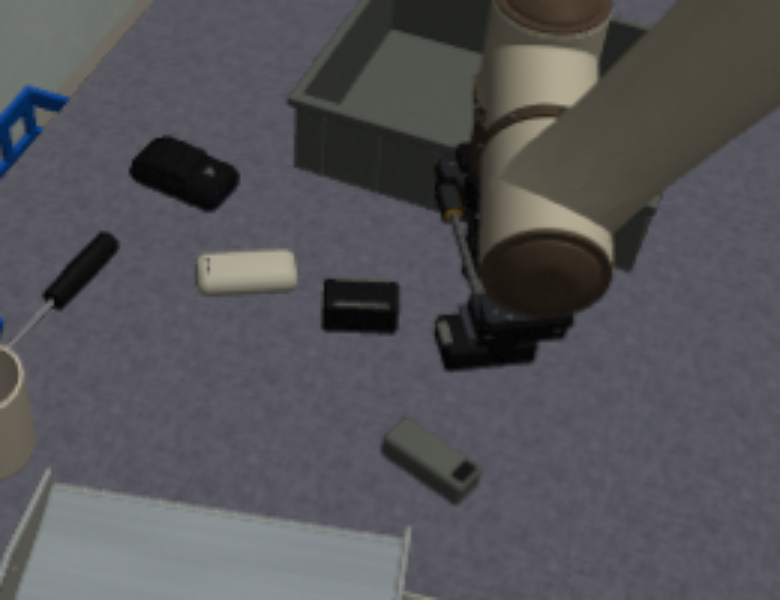

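```bash
python3 -m creep '[[1,0,0,-20,0],[1,0,0,-36,0],[1,0,0,-36,0],[0,0,0,-36,0],[0,0,0,-36,0],[0,0,0,-36,0],[0,0,0,-36,0],[0,0,0,-36,0]]'; python3 st.py
python3 -m creep '[[0,0,0,20,0],[0,0,0,60,0],[0,0,0,110,0],[0,0,0,160,0],[0,0,0,190,0],[0,0,0,190,0],[0,0,0,190,0],[0,0,0,190,0]]'; python3 st.py
```

```text
time_s: 7.3
tcp_pos: [0.4297, -0.1007, 0.0281]
ee_rot: [[0.039, -0.515, 0.856], [-0.058, 0.854, 0.516], [-0.998, -0.07, 0.003]]
wrist_force: [-0.0, 0.6, 0.2]
gripper_width: 0.631
t 7.3 tcp [ 429.7 -100.7   28.1] yaz 121.1 tilt [ 2.2 -3.3] F [-0.   0.6  0.2] w 54.9 j [ 10.3  20.7 -45.1   9.5 -22.8 -78. ]
time_s: 8.1
tcp_pos: [0.4284, -0.1008, 0.2164]
ee_rot: [[0.035, -0.515, 0.857], [-0.058, 0.855, 0.516], [-0.998, -0.068, -0.0]]
wrist_force: [-0.9, -0.6, -1.8]
gripper_width: 0.571
t 8.1 tcp [ 428.4 -100.8  216.4] yaz 121.1 tilt [ 2.  -3.3] F [-0.9 -0.6 -1.8] w 49.7 j [ 10.6   3.7 -29.6   4.4 -55.4 -72. ]
```

```bash
python3 -m creep '[[0,13,45,0,-0.1],[0,26,90,0,-0.2],[0,39,135,0,-0.333],[0,52,180,0,-0.333],[0,65,225,0,-0.333],[0,78,270,0,-0.333],[0,91,315,0,-0.333],[0,104,360,0,-0.333]]'; python3 st.py
python3 -m creep '[[0,15,48,0,0],[0,30,96,0,0],[0,30,96,0,0],[0,30,96,0,0],[0,30,96,0,0],[0,30,96,0,0],[0,30,96,0,0],[0,30,96,0,0]]'; python3 st.py
python3 - <<'E'
from h import *
c=capture("top"); cv2.imwrite("pics/top1.png",cv2.resize(c["image"][140:360,60:360],None,fx=2.5,fy=2.5))
c=capture("side"); cv2.imwrite("pics/side2.png",cv2.resize(c["image"][220:420,120:400],None,fx=2.8,fy=2.8))
E
```

```text
time_s: 8.9
tcp_pos: [0.5318, 0.2606, 0.2137]
ee_rot: [[0.01, -0.208, 0.978], [-0.07, 0.976, 0.208], [-0.998, -0.07, -0.005]]
wrist_force: [1.2, -0.3, -1.5]
gripper_width: 0.568
t 8.9 tcp [531.8 260.6 213.7] yaz 102.0 tilt [ 0.6 -4. ] F [ 1.2 -0.3 -1.5] w 49.5 j [  43.4   20.7   -7.2    3.7  -64.4 -123.1]
time_s: 9.7
tcp_pos: [0.5618, 0.3558, 0.2143]
ee_rot: [[0.011, -0.207, 0.978], [-0.069, 0.976, 0.207], [-0.998, -0.07, -0.004]]
wrist_force: [-0.1, 0.2, -0.9]
gripper_width: 0.569
t 9.7 tcp [561.8 355.8 214.3] yaz 102.0 tilt [ 0.6 -4. ] F [-0.1  0.2 -0.9] w 49.5 j [  47.6   27.8    4.4    3.3  -69.1 -126.9]
```

View pics/top1.png

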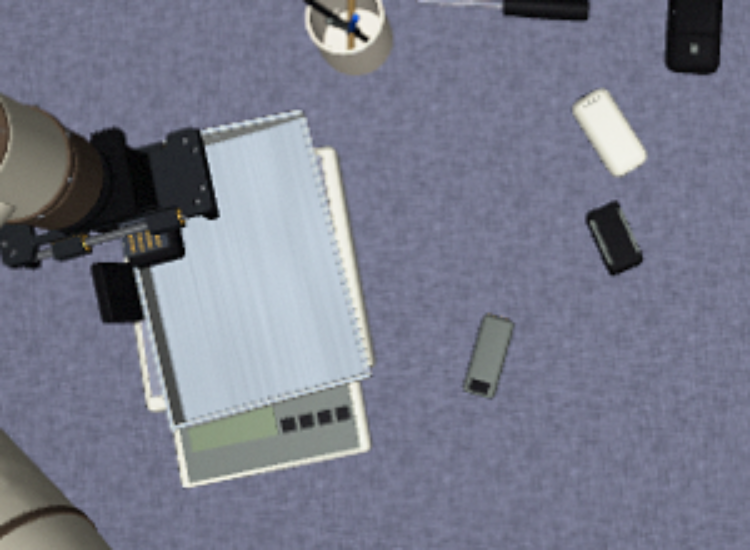

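View pics/side2.png

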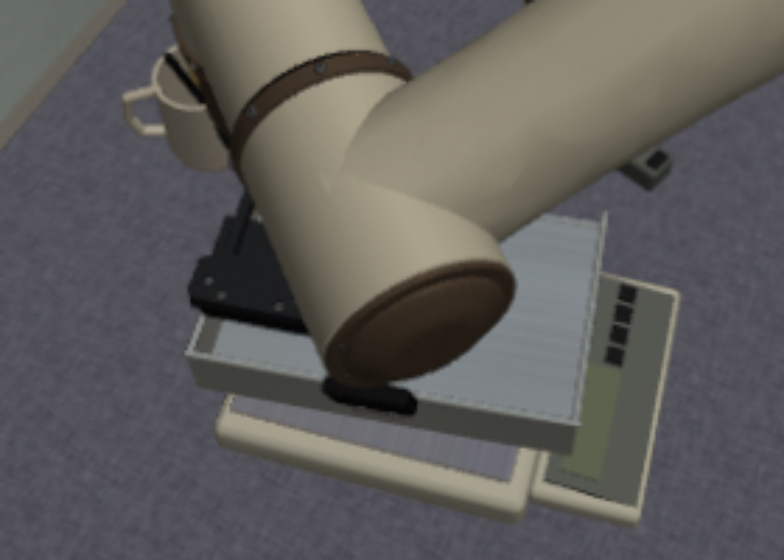

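```bash
python3 -m creep '[[0,31,2,0,0],[0,31,2,-30,0],[0,31,2,-65,0],[0,31,2,-95,0],[0,31,2,-112,0],[0,31,2,-119,0],[0,31,2,-122,0],[0,31,2,-122,0]]'; python3 st.py
```

```text
time_s: 10.6
tcp_pos: [0.5919, 0.3567, 0.0972]
ee_rot: [[0.01, -0.208, 0.978], [-0.073, 0.975, 0.208], [-0.997, -0.073, -0.005]]
wrist_force: [-9.2, -4.8, 16.6]
gripper_width: 0.571
t 10.6 tcp [591.9 356.7  97.2] yaz 102.0 tilt [ 0.6 -4.2] F [-9.2 -4.8 16.6] w 49.7 j [  45.8   35.8    0.5    3.9  -57.4 -126. ]
```

Run:
```python
from h import *
c=capture("top"); cv2.imwrite("pics/top2.png",cv2.resize(c["image"][150:330,70:270],None,fx=3.3,fy=3.3))
c=capture("side"); cv2.imwrite("pics/side3.png",cv2.resize(c["image"][220:420,120:400],None,fx=2.8,fy=2.8))
```

```text
(no output)
```

View pics/top2.png

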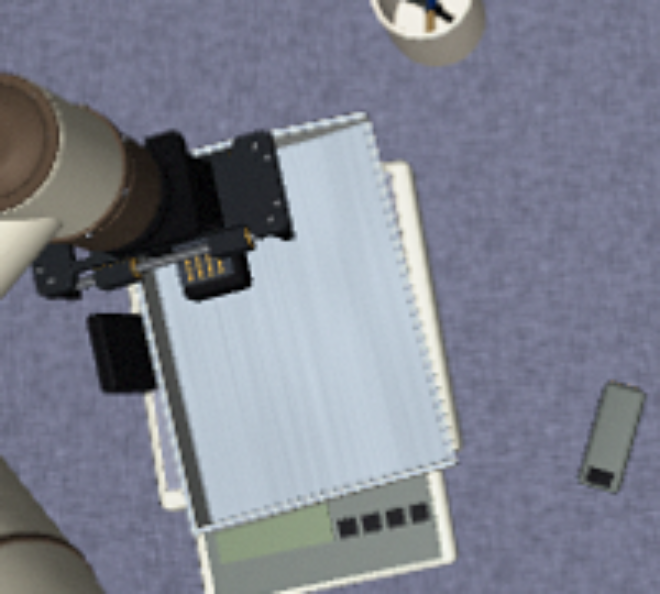

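View pics/side3.png

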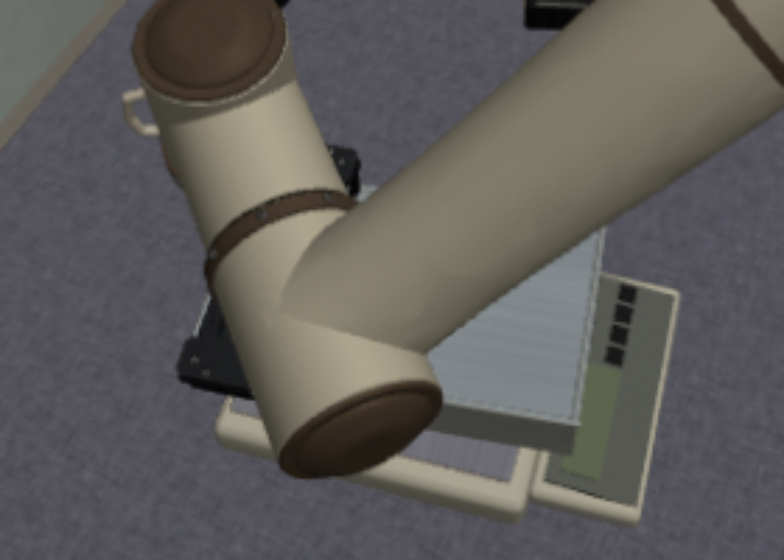

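```bash
python3 -m creep '[[0.62,0,0,1,0],[0.7,0,0,1,0],[0.7,0,0,1,0],[0.7,0,0,15,0],[0.7,0,0,55,0],[0.7,0,0,100,0],[0.7,0,0,120,0],[0.7,0,0,120,0]]'; python3 st.py;  python3 - <<'E'
from h import *
c=capture("top"); cv2.imwrite("pics/top3.png",cv2.resize(c["image"][150:330,70:270],None,fx=3.3,fy=3.3))
rects(c,(.33,.72,-.22,.13),.012)
E
```

```text
time_s: 11.5
tcp_pos: [0.5938, 0.3579, 0.223]
ee_rot: [[0.018, -0.208, 0.978], [-0.066, 0.976, 0.208], [-0.998, -0.068, 0.004]]
wrist_force: [0.4, -0.4, 0.5]
gripper_width: 0.7
t 11.5 tcp [593.8 357.9 223. ] yaz 102.0 tilt [ 1.  -3.8] F [ 0.4 -0.4  0.5] w 60.9 j [  45.8   30.     9.3    3.6  -71.3 -125. ]
n 567 px [289 175  30  36] ztop 0.026 c (660.0,-90.9) size 96x46 long axis az 28
n 407 px [294 220  23  30] ztop 0.039 c (542.9,-88.7) size 69x38 long axis az 20
n 424 px [245 266  20  33] ztop 0.031 c (426.0,49.8) size 83x34 long axis az -18
```

View pics/top3.png

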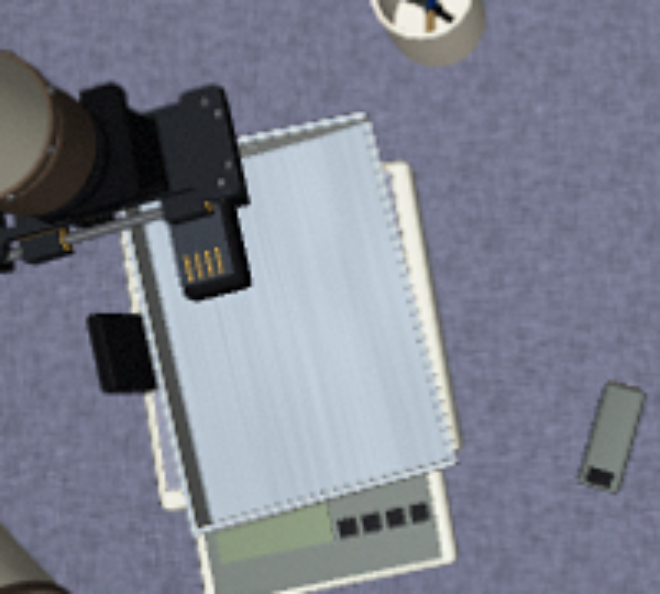

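```bash
python3 -m creep '[[1,0,-48,0,0],[1,0,-96,0,0],[1,0,-144,0,0.1],[1,0,-192,0,0.2],[1,10,-240,0,0.27],[1,20,-288,0,0.27],[1,30,-336,0,0.27],[1,45,-382,0,0.27]]'; python3 st.py
python3 -m creep '[[1,10,-35,-20,0],[1,22,-66,-50,0],[1,22,-66,-95,0],[1,22,-66,-140,0],[1,22,-66,-175,0],[1,22,-66,-185,0],[1,22,-66,-185,0],[1,22,-66,-185,0]]'; python3 st.py
```

```text
time_s: 12.35
tcp_pos: [0.6367, -0.0268, 0.2187]
ee_rot: [[0.028, -0.46, 0.887], [-0.063, 0.885, 0.461], [-0.998, -0.069, -0.004]]
wrist_force: [1.0, 1.0, -0.8]
gripper_width: 1.0
t 12.35 tcp [636.7 -26.8 218.7] yaz 117.5 tilt [ 1.6 -3.6] F [ 1.   1.  -0.8] w 87.0 j [ 13.9  23.3  -2.7   4.4 -63.4 -78.3]
time_s: 13.15
tcp_pos: [0.6599, -0.0927, 0.0351]
ee_rot: [[0.031, -0.461, 0.887], [-0.063, 0.885, 0.462], [-0.998, -0.07, -0.002]]
wrist_force: [0.1, 0.2, -0.2]
gripper_width: 1.0
t 13.15 tcp [659.9 -92.7  35.1] yaz 117.5 tilt [ 1.8 -3.6] F [ 0.1  0.2 -0.2] w 87.0 j [  7.5  36.2 -10.2   5.7 -42.4 -74.2]
```

```bash
python3 -m creep '[[1,0,1,-11,0],[1,0,1,-11,0],[0,0,1,-11,0],[0,0,1,-11,0],[0,0,1,-11,0],[0,0,1,-11,0],[0,0,1,-11,0],[0,0,1,-11,0]]'; python3 st.py
python3 -m creep '[[0,0,0,20,0],[0,0,0,65,0],[0,0,10,110,0],[0,-20,30,150,0],[0,-40,60,185,0],[0,-60,95,195,0],[0,-80,135,195,-0.1],[0,-100,175,195,-0.2]]'; python3 st.py
```

```text
time_s: 13.95
tcp_pos: [0.6599, -0.0916, 0.0241]
ee_rot: [[0.031, -0.461, 0.887], [-0.063, 0.885, 0.462], [-0.998, -0.07, -0.002]]
wrist_force: [-0.1, 0.4, -1.6]
gripper_width: 0.541
t 13.95 tcp [659.9 -91.6  24.1] yaz 117.5 tilt [ 1.8 -3.6] F [-0.1  0.4 -1.6] w 47.1 j [  7.6  37.  -10.7   5.8 -41.2 -74.4]
time_s: 14.75
tcp_pos: [0.5587, 0.0845, 0.2196]
ee_rot: [[0.018, -0.271, 0.962], [-0.067, 0.96, 0.272], [-0.998, -0.07, -0.001]]
wrist_force: [0.2, 0.8, -1.4]
gripper_width: 0.538
t 14.75 tcp [558.7  84.5 219.6] yaz 105.8 tilt [ 1.  -3.9] F [ 0.2  0.8 -1.4] w 46.8 j [  27.1   17.   -12.     4.4  -61.8 -103.4]
```

```bash
python3 -m creep '[[0,-20,40,0,0],[0,-40,80,0,-0.066],[0,-62,120,0,-0.066],[0,-82,162,0,-0.066],[0,-102,204,0,-0.066],[0,-121,240,0,-0.066],[0,-121,240,-40,-0.066],[0,-121,240,-80,-0.066]]'; python3 st.py
```

```text
time_s: 15.55
tcp_pos: [0.4371, 0.3265, 0.1395]
ee_rot: [[0.015, -0.21, 0.978], [-0.065, 0.975, 0.21], [-0.998, -0.067, 0.001]]
wrist_force: [0.3, 0.4, -1.7]
gripper_width: 0.535
t 15.55 tcp [437.1 326.5 139.5] yaz 102.1 tilt [ 0.9 -3.7] F [ 0.3  0.4 -1.7] w 46.5 j [  55.3   20.7  -19.1    3.6  -52.8 -135.4]
```

```bash
python3 -m creep '[[0,1,-2,-30,0],[0,1,-2,-48,0],[0,1,-2,-50,0],[0.6,1,-2,-50,0],[0.66,1,-2,-50,0],[0.66,1,-2,-50,0],[0.66,1,-2,-30,0],[0.66,1,-2,20,0]]'; python3 st.py
python3 -m creep '[[0.8,0,0,40,0],[1,0,0,80,0],[1,20,-45,80,0],[1,40,-90,80,0],[1,55,-135,80,0.05],[1,70,-180,80,0.1],[1,80,-225,80,0.13],[1,90,-270,80,0.13]]'; python3 st.py;  python3 - <<'E'
from h import *
c=capture("top"); cv2.imwrite("pics/top4.png",cv2.resize(c["image"][150:330,70:350],None,fx=2.8,fy=2.8))
rects(c,(.33,.72,-.22,.13),.012,zmax=.06)
E
```

```text
time_s: 16.35
tcp_pos: [0.4365, 0.3226, 0.1575]
ee_rot: [[0.01, -0.209, 0.978], [-0.071, 0.975, 0.209], [-0.997, -0.072, -0.005]]
wrist_force: [2.1, 0.5, -0.9]
gripper_width: 0.658
t 16.35 tcp [436.5 322.6 157.5] yaz 102.1 tilt [ 0.6 -4.1] F [ 2.1  0.5 -0.9] w 57.2 j [  55.1   19.5  -17.9    3.4  -55.7 -135. ]
time_s: 17.15
tcp_pos: [0.5268, 0.0507, 0.239]
ee_rot: [[0.022, -0.334, 0.942], [-0.068, 0.94, 0.335], [-0.997, -0.072, -0.003]]
wrist_force: [0.5, 0.7, -0.4]
gripper_width: 0.995
t 17.15 tcp [526.8  50.7 239. ] yaz 109.6 tilt [ 1.2 -3.9] F [ 0.5  0.7 -0.4] w 86.6 j [ 25.3  12.5 -15.5   4.6 -62.7 -97.9]
n 405 px [294 220  23  30] ztop 0.039 c (543.0,-88.7) size 70x38 long axis az 20
n 427 px [245 266  20  34] ztop 0.031 c (426.5,49.5) size 84x34 long axis az -18
```

View pics/top4.png

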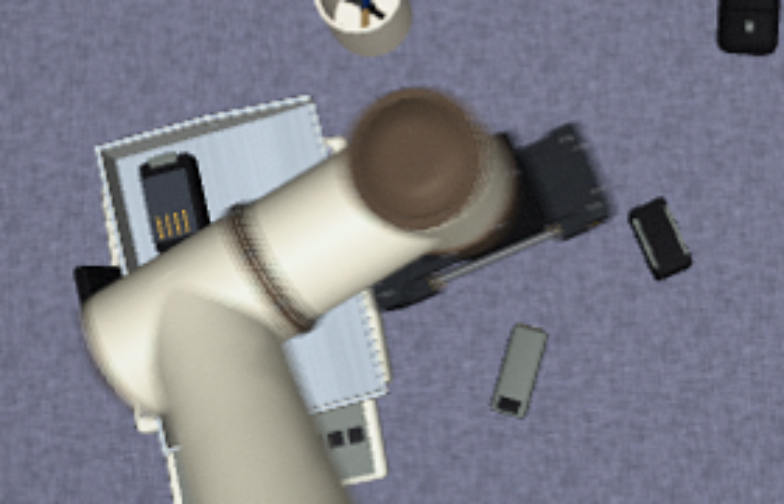

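```bash
python3 -m creep '[[1,6,-48,0,0],[1,12,-96,0,0],[1,16,-139,0,0],[1,16,-139,-45,0],[1,16,-139,-90,0],[1,16,-139,-135,0],[1,16,-139,-175,0],[1,16,-139,-200,0]]'; python3 st.py
python3 -m creep '[[1,0,0,-10,0],[1,0,0,-14,0],[0,0,0,-14,0],[0,0,0,-14,0],[0,0,0,-14,0],[0,0,0,-14,0],[0,0,0,-14,0],[0,0,0,-14,0]]'; python3 st.py
```

```text
time_s: 18.0
tcp_pos: [0.5419, -0.0934, 0.0371]
ee_rot: [[0.018, -0.329, 0.944], [-0.07, 0.942, 0.329], [-0.997, -0.072, -0.006]]
wrist_force: [-0.1, 0.7, 0.4]
gripper_width: 0.998
t 18.0 tcp [541.9 -93.4  37.1] yaz 109.2 tilt [ 1. -4.] F [-0.1  0.7  0.4] w 86.9 j [  9.2  27.8 -27.9   7.4 -34.2 -86.1]
time_s: 18.8
tcp_pos: [0.542, -0.0934, 0.0234]
ee_rot: [[0.018, -0.329, 0.944], [-0.07, 0.942, 0.329], [-0.997, -0.072, -0.006]]
wrist_force: [-0.7, 1.7, 0.7]
gripper_width: 0.537
t 18.8 tcp [542.  -93.4  23.4] yaz 109.2 tilt [ 1.1 -4. ] F [-0.7  1.7  0.7] w 46.8 j [  9.2  29.  -28.6   7.8 -32.2 -86.6]
```

```bash
python3 -m creep '[[0,0,0,0,0],[0,0,0,0,0],[0,0,0,45,0],[0,0,0,95,0],[0,0,20,140,0],[0,5,50,175,0],[0,10,90,195,-0.05],[0,15,135,200,-0.125]]'; python3 st.py
python3 -m creep '[[0,5,45,0,0],[0,10,95,0,0],[0,15,140,0,0],[0,20,190,0,0],[0,26,236,0,0],[0,26,248,-20,0],[0,26,248,-55,0],[0,26,248,-80,0]]'; python3 st.py
```

```text
time_s: 19.6
tcp_pos: [0.5581, 0.0426, 0.2268]
ee_rot: [[0.015, -0.204, 0.979], [-0.07, 0.976, 0.205], [-0.997, -0.072, 0.0]]
wrist_force: [0.8, 0.9, -1.3]
gripper_width: 0.447
t 19.6 tcp [558.1  42.6 226.8] yaz 101.8 tilt [ 0.9 -4. ] F [ 0.8  0.9 -1.3] w 38.9 j [  23.1   16.1  -12.3    4.6  -62.4 -103.4]
time_s: 20.4
tcp_pos: [0.5828, 0.291, 0.144]
ee_rot: [[0.012, -0.205, 0.979], [-0.072, 0.976, 0.206], [-0.997, -0.073, -0.003]]
wrist_force: [-0.7, 0.3, -1.5]
gripper_width: 0.443
t 20.4 tcp [582.8 291.  144. ] yaz 101.9 tilt [ 0.7 -4.1] F [-0.7  0.3 -1.5] w 38.6 j [  42.3   29.6   -3.6    4.1  -59.1 -122.6]
```

```bash
python3 -m creep '[[0,0,0,-30,0],[0,0,0,-50,0],[0,0,0,-56,0],[0.5,0,0,-56,0],[0.56,0,0,-56,0],[0.56,0,0,-56,0],[0.56,0,0,-40,0],[0.56,0,0,0,0]]'; python3 st.py
python3 -m creep '[[0.8,0,-20,40,0],[1,0,-50,80,0],[1,-20,-95,90,0],[1,-45,-135,90,-0.1],[1,-70,-175,90,-0.2],[1,-95,-210,90,-0.35],[1,-125,-238,80,-0.45],[1,-155,-241,60,-0.52]]'; python3 st.py;  python3 - <<'E'
from h import *
c=capture("top"); cv2.imwrite("pics/top5.png",cv2.resize(c["image"][150:330,70:350],None,fx=2.8,fy=2.8))
rects(c,(.33,.72,-.22,.13),.012,zmax=.06)
E
```

```text
time_s: 21.2
tcp_pos: [0.5812, 0.2899, 0.1418]
ee_rot: [[0.007, -0.205, 0.979], [-0.075, 0.976, 0.205], [-0.997, -0.075, -0.009]]
wrist_force: [-0.2, -0.1, 0.3]
gripper_width: 0.559
t 21.2 tcp [581.2 289.9 141.8] yaz 101.9 tilt [ 0.4 -4.3] F [-0.2 -0.1  0.3] w 48.6 j [  42.3   29.7   -3.7    4.   -59.3 -122.6]
time_s: 22.0
tcp_pos: [0.426, 0.0471, 0.204]
ee_rot: [[-0.026, 0.314, 0.949], [-0.066, 0.947, -0.315], [-0.998, -0.07, -0.004]]
wrist_force: [-0.1, 0.7, 0.2]
gripper_width: 0.995
t 22.0 tcp [426.   47.1 204. ] yaz 71.7 tilt [-1.5 -3.8] F [-0.1  0.7  0.2] w 86.5 j [  30.     5.7  -28.8    2.9  -58.7 -139.9]
n 47 px [245 293  13   6] ztop 0.032 c (390.9,61.2) size 32x9 long axis az 73
```

View pics/top5.png

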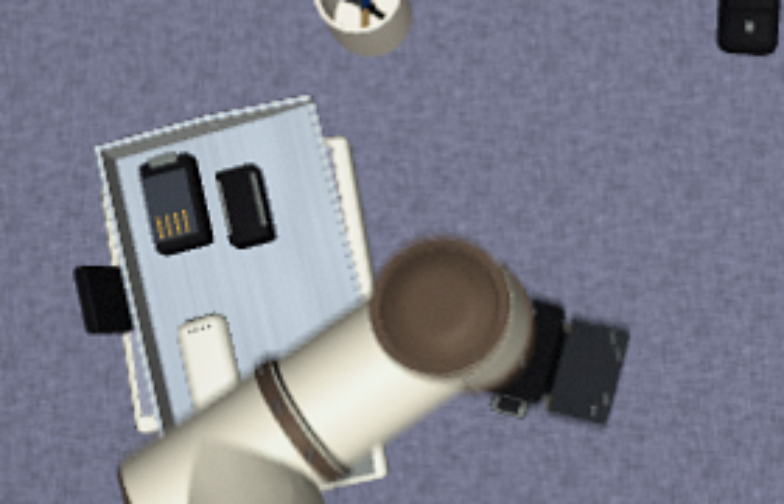

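```bash
python3 -m creep '[[1,0,2,-45,0],[1,0,2,-90,0],[1,0,2,-135,0],[1,0,2,-165,0],[1,0,2,-178,0],[1,0,2,-178,0],[0,0,2,-178,0],[0,0,2,-178,0]]'; python3 st.py
python3 -m creep '[[0,0,0,0,0],[0,0,0,0,0],[0,0,0,0,0],[0,0,0,0,0],[0,0,0,0,0],[0,0,0,40,0],[0,0,0,85,0],[0,0,0,135,0]]'; python3 st.py
```

```text
time_s: 22.85
tcp_pos: [0.42, 0.0485, 0.0227]
ee_rot: [[-0.035, 0.315, 0.949], [-0.066, 0.946, -0.317], [-0.997, -0.074, -0.012]]
wrist_force: [-0.0, 0.9, 1.3]
gripper_width: 0.896
t 22.85 tcp [420.   48.5  22.7] yaz 71.6 tilt [-2.  -3.8] F [-0.   0.9  1.3] w 78.0 j [  30.4   22.   -42.5    4.6  -29.3 -142.9]
time_s: 23.65
tcp_pos: [0.4189, 0.048, 0.1583]
ee_rot: [[-0.038, 0.315, 0.948], [-0.068, 0.946, -0.317], [-0.997, -0.076, -0.015]]
wrist_force: [1.7, 0.1, -1.2]
gripper_width: 0.382
t 23.65 tcp [418.9  48.  158.3] yaz 71.6 tilt [-2.2 -3.9] F [ 1.7  0.1 -1.2] w 33.2 j [  30.4    8.6  -33.     2.8  -52.3 -140.7]
```

```bash
python3 -m creep '[[0,0,0,45,0.1],[0,5,20,70,0.2],[0,10,65,70,0.3],[0,20,110,70,0.4],[0,30,155,70,0.5],[0,40,200,70,0.53],[0,46,222,50,0.53],[0,46,222,10,0.53]]'; python3 st.py
python3 -m creep '[[0,0,0,-30,0],[0,0,0,-60,0],[0,0,0,-75,0],[0,0,0,-75,0],[0.45,0,0,-75,0],[0.52,0,0,-75,0],[0.52,0,0,-75,0],[0.52,0,0,-40,0]]'; python3 st.py
```

```text
time_s: 24.45
tcp_pos: [0.4673, 0.2747, 0.1695]
ee_rot: [[0.008, -0.21, 0.978], [-0.072, 0.975, 0.21], [-0.997, -0.072, -0.008]]
wrist_force: [0.4, -0.9, -1.9]
gripper_width: 0.384
t 24.45 tcp [467.3 274.7 169.5] yaz 102.1 tilt [ 0.4 -4.1] F [ 0.4 -0.9 -1.9] w 33.4 j [  49.2   18.6  -17.4    3.6  -56.9 -129.2]
time_s: 25.25
tcp_pos: [0.4646, 0.2724, 0.1254]
ee_rot: [[-0.001, -0.209, 0.978], [-0.079, 0.975, 0.208], [-0.997, -0.078, -0.018]]
wrist_force: [0.0, 0.4, 0.6]
gripper_width: 0.511
t 25.25 tcp [464.6 272.4 125.4] yaz 102.1 tilt [-0.1 -4.6] F [0.  0.4 0.6] w 44.4 j [  49.3   21.5  -20.5    3.7  -51.6 -129.6]
```

```bash
python3 -m creep '[[1,0,0,45,0],[1,0,0,90,0],[1,-10,45,120,0],[1,-20,90,120,0],[1,-35,135,120,0],[1,-50,180,120,0],[1,-60,225,120,0],[1,-70,270,120,0]]'; python3 st.py
python3 -m creep '[[1,-10,45,0,0],[1,-20,90,0,0],[1,-30,135,0,0],[1,-40,180,0,0],[1,-50,225,0,0],[1,-60,270,0,0],[1,-60,270,0,0],[1,-60,270,0,0]]'; python3 st.py
python3 - <<'E'
from h import *
c=capture("top"); cv2.imwrite("pics/top6.png",cv2.resize(c["image"][150:350,70:350],None,fx=2.8,fy=2.8))
E
```

```text
time_s: 26.05
tcp_pos: [0.3935, 0.5443, 0.245]
ee_rot: [[-0.001, -0.21, 0.978], [-0.08, 0.975, 0.209], [-0.997, -0.078, -0.018]]
wrist_force: [0.6, 0.7, -0.7]
gripper_width: 0.996
t 26.05 tcp [393.5 544.3 245. ] yaz 102.2 tilt [-0.1 -4.6] F [ 0.6  0.7 -0.7] w 86.7 j [  68.6   28.5   10.5    1.6  -76.3 -146.9]
time_s: 26.85
tcp_pos: [0.3318, 0.816, 0.2385]
ee_rot: [[-0.003, -0.212, 0.977], [-0.086, 0.974, 0.211], [-0.996, -0.083, -0.021]]
wrist_force: [-0.6, 0.1, -0.2]
gripper_width: 1.002
t 26.85 tcp [331.8 816.  238.5] yaz 102.3 tilt [-0.2 -4.9] F [-0.6  0.1 -0.2] w 87.1 j [  78.6   56.6   63.5    0.8 -101.8 -156.2]
```

View pics/top6.png

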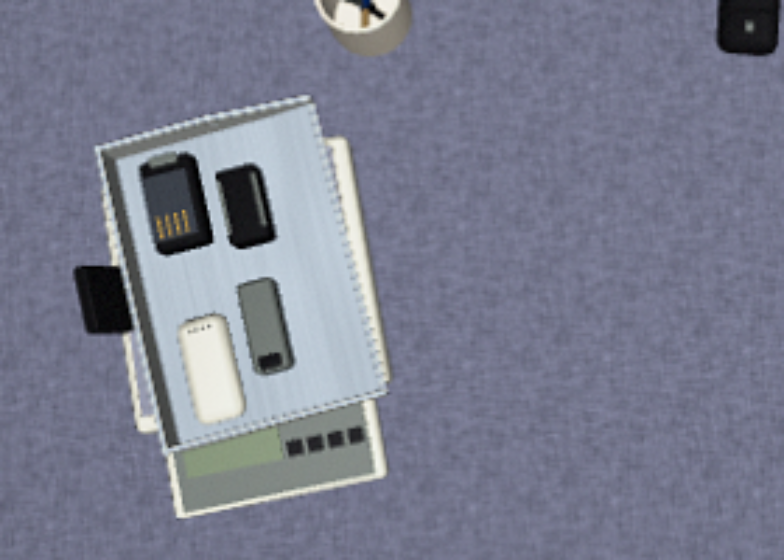

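```bash
python3 -m creep '[[1,10,49,0,0],[1,20,98,0,0],[1,30,147,0,0],[1,40,196,0,0],[1,50,245,0,0],[1,60,294,0,0],[1,70,343,0,0],[1,80,392,0,0]]'; python3 st.py
python3 -m creep '[[1,10,49,0,0],[1,20,98,0,0],[1,30,147,0,0],[1,40,196,0,0],[1,50,245,0,0],[1,60,294,0,0],[1,70,343,0,0],[1,80,392,0,0]]'; python3 st.py
```

```text
time_s: 27.7
tcp_pos: [0.3189, 0.8809, 0.1794]
ee_rot: [[0.013, -0.211, 0.977], [-0.048, 0.976, 0.211], [-0.999, -0.05, 0.002]]
wrist_force: [-0.7, 0.3, -0.2]
gripper_width: 1.002
t 27.7 tcp [318.9 880.9 179.4] yaz 102.2 tilt [ 0.7 -2.8] F [-0.7  0.3 -0.2] w 87.2 j [  80.3   68.1   80.6    1.2 -105.1 -157.8]
time_s: 28.5
tcp_pos: [0.302, 0.9156, 0.1229]
ee_rot: [[0.027, -0.212, 0.977], [-0.012, 0.977, 0.212], [-1.0, -0.017, 0.024]]
wrist_force: [0.1, -0.2, 1.3]
gripper_width: 1.001
t 28.5 tcp [302.  915.6 122.9] yaz 102.2 tilt [ 1.5 -0.7] F [ 0.1 -0.2  1.3] w 87.0 j [  81.8   71.6   80.6    1.6  -99.5 -159.3]
```

Run:
```python
from h import *
c=capture("top"); W=cloud(c)
print("handle");rects(c,(.35,.7,.3,.5),.118,10,.2)
m=(W[...,2]>.1)&(W[...,2]<.118)&(W[...,0]>.33)&(W[...,0]<.7)&(W[...,1]>.29)&(W[...,1]<.46)
P=W[m]; print(len(P))
# robust line on back wall
l=cv2.fitLine((P[:,:2]*1000).astype(np.float32),cv2.DIST_HUBER,0,.01,.01).ravel(); print("line az",np.degrees(np.arctan2(l[1],l[0])),l[2:])
for n in ("top",):
  for t,z in (("pan",.058),("pan_lip",.066),("pan_handle",.133)):
    for q in mark_of(c,t)[:1]: print(t,q,world(c,*q["centre"],z=z))
cs=capture("side")
for t,z in (("pan",.058),("pan_lip",.066),("pan_handle",.133)):
    for q in mark_of(cs,t)[:1]: print(t,q,world(cs,*q["centre"],z=z))
# platter/housing right edge: corners
for uv,z in (((193,200),.045),((208,319),.038),((132,333),.038)): print(world(c,*uv,z=z))
```

```text
handle
n 374 px [ 96 245  21  25] ztop 0.156 c (496.2,407.6) size 60x20 long axis az 16
857
line az -0.096433885 [533.4501 363.6021]
pan {'centre': [151.4, 250.1], 'confidence': 0.92} [0.5183 0.3103 0.058 ]
pan_handle {'centre': [104.7, 252.7], 'confidence': 0.83} [0.5081 0.4071 0.133 ]
pan {'centre': [251.1, 362.8], 'confidence': 0.69} [0.5168 0.377  0.058 ]
pan_lip {'centre': [274.2, 287.4], 'confidence': 0.66} [0.5501 0.1909 0.066 ]
pan_handle {'centre': [249.0, 361.7], 'confidence': 0.88} [0.5013 0.4074 0.133 ]
[0.6474 0.2022 0.045 ]
[0.3375 0.1716 0.038 ]
[0.311  0.3669 0.038 ]
```

```bash
python3 -m creep '[[1,5,-35,30,0.15],[1,15,-70,60,0.3],[1,30,-110,90,0.45],[1,45,-155,110,0.6],[1,65,-200,110,0.75],[1,80,-245,110,0.9],[1,100,-285,110,1.05],[1,120,-330,110,1.2]]'; python3 st.py
python3 -m creep '[[1,20,-45,0,0.15],[1,40,-90,0,0.3],[1,60,-130,0,0.36],[1,75,-160,0,0.37],[1,75,-160,0,0.37],[1,75,-160,0,0.37],[1,75,-160,0,0.37],[1,75,-160,0,0.37]]'; python3 st.py
```

```text
time_s: 29.7
tcp_pos: [0.4207, 0.5884, 0.2357]
ee_rot: [[0.022, -0.98, 0.196], [0.022, 0.197, 0.98], [-1.0, -0.017, 0.026]]
wrist_force: [1.1, 0.3, -0.6]
gripper_width: 0.996
t 29.7 tcp [420.7 588.4 235.7] yaz 168.7 tilt [1.3 1.3] F [ 1.1  0.3 -0.6] w 86.6 j [ 67.5  31.1  14.2   0.7 -71.4 -79. ]
time_s: 30.5
tcp_pos: [0.4951, 0.4295, 0.2357]
ee_rot: [[0.012, -0.985, -0.173], [0.029, -0.173, 0.985], [-1.0, -0.017, 0.027]]
wrist_force: [-0.9, -0.1, -0.5]
gripper_width: 1.005
t 30.5 tcp [495.1 429.5 235.7] yaz -170.1 tilt [0.7 1.7] F [-0.9 -0.1 -0.5] w 87.4 j [ 54.9  24.4   3.5  -0.4 -67.3 -44.8]
```

```bash
python3 -m creep '[[1,6,-21,0,0.044],[1,6,-21,-20,0.044],[1,6,-21,-44,0.044],[1,6,-21,-44,0.044],[1,6,-21,-44,0.044],[1,6,-21,-44,0.044],[1,6,-21,-44,0.044],[1,6,-21,-44,0.044]]'; python3 st.py
python3 - <<'E'
from h import *
c=capture("top"); cv2.imwrite("pics/top7.png",cv2.resize(c["image"][190:330,60:220],None,fx=4,fy=4))
c=capture("side"); cv2.imwrite("pics/side7.png",cv2.resize(c["image"][260:420,140:340],None,fx=3.8,fy=3.6))
E
```

```text
time_s: 31.3
tcp_pos: [0.5013, 0.409, 0.1927]
ee_rot: [[0.012, -0.976, -0.217], [0.031, -0.216, 0.976], [-0.999, -0.019, 0.028]]
wrist_force: [0.6, 0.5, 1.1]
gripper_width: 1.001
t 31.3 tcp [501.3 409.  192.7] yaz -167.5 tilt [0.7 1.8] F [0.6 0.5 1.1] w 87.1 j [ 53.3  25.4  -1.3  -0.6 -61.5 -40.5]
```

View pics/top7.png

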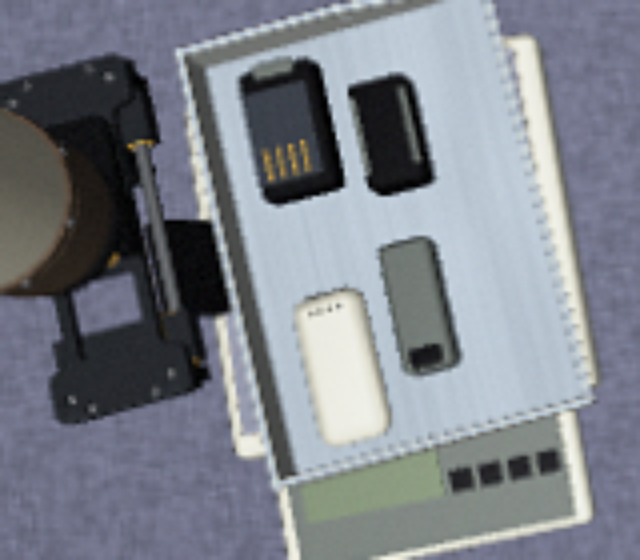

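View pics/side7.png

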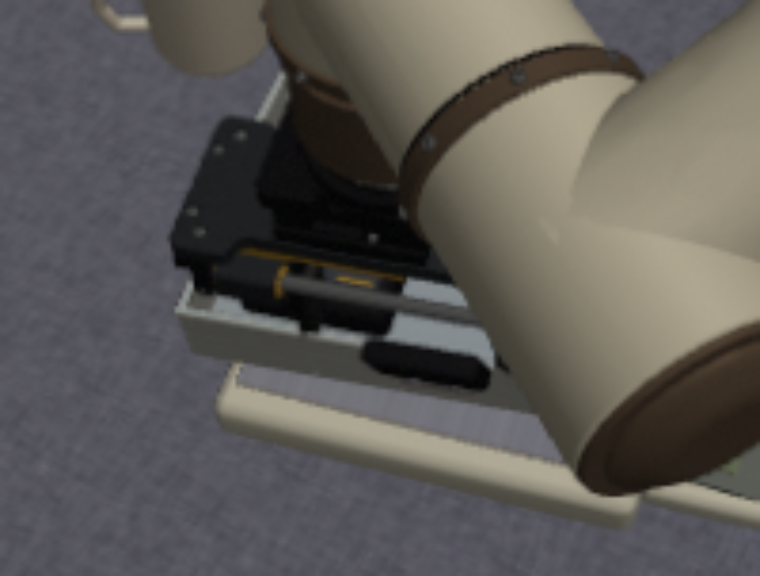

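```bash
python3 -m creep '[[1,-5,-1,0,0],[1,-5,-1,-15,0],[1,-5,-1,-30,0],[1,-5,-1,-45,0],[1,-5,-1,-56,0],[1,-5,-1,-60,0],[1,-5,-1,-60,0],[1,-5,-1,-60,0]]'; python3 st.py
python3 - <<'E'
from h import *
c=capture("top"); cv2.imwrite("pics/top8.png",cv2.resize(c["image"][190:330,60:220],None,fx=4,fy=4))
c=capture("side"); cv2.imwrite("pics/side8.png",cv2.resize(c["image"][260:420,140:340],None,fx=3.8,fy=3.6))
E
```

```text
time_s: 32.2
tcp_pos: [0.4966, 0.408, 0.133]
ee_rot: [[0.013, -0.976, -0.217], [0.031, -0.216, 0.976], [-0.999, -0.019, 0.028]]
wrist_force: [-0.4, -0.4, -0.9]
gripper_width: 1.002
t 32.2 tcp [496.6 408.  133. ] yaz -167.5 tilt [0.7 1.8] F [-0.4 -0.4 -0.9] w 87.1 j [ 53.6  28.1  -6.1  -0.6 -53.9 -40.7]
```

View pics/side8.png

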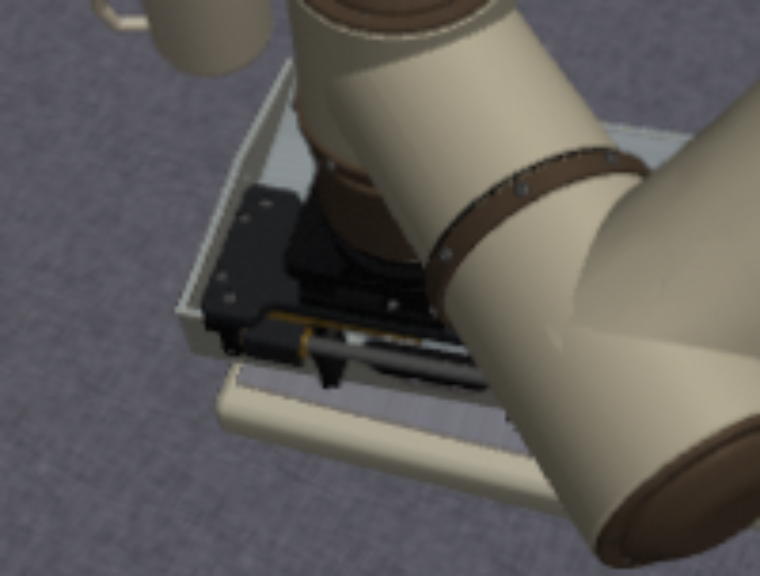

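```bash
python3 -m creep '[[0,0,0,0,0],[0,0,0,0,0],[0,0,0,0,0],[0,0,0,0,0],[0,0,0,0,0],[0,0,0,0,0],[0,0,0,0,0],[0,0,0,0,0]]'; python3 st.py
python3 -m creep '[[0,0,0,2,0],[0,0,0,4,0],[0,0,0,7,0],[0,0,0,10,0],[0,0,0,13,0],[0,0,0,16,0],[0,0,0,16,0],[0,0,0,16,0]]'; python3 st.py
python3 - <<'E'
from h import *
c=capture("top"); cv2.imwrite("pics/top9.png",cv2.resize(c["image"][150:350,60:300],None,fx=3,fy=3))
W=cloud(c)
# floor near lip vs rear: print z along pan x
o=np.array([.5225,.312]);ex=np.array([.2147,-.9767]);ey=np.array([.9767,.2147])
q=W[...,:2]-o; X=q@ex;Y=q@ey
for x in (-.06,-.03,0,.03,.06,.08,.1):
    m=(abs(X-x)<.004)&(abs(Y-.0)<.02); print(x,np.round(np.nanmedian(W[m][:,2])*1000,1),end="; ")
E
```

```text
time_s: 33.1
tcp_pos: [0.4967, 0.4082, 0.1334]
ee_rot: [[0.013, -0.976, -0.216], [0.032, -0.216, 0.976], [-0.999, -0.02, 0.028]]
wrist_force: [1.8, 0.5, 1.6]
gripper_width: 0.689
t 33.1 tcp [496.7 408.2 133.4] yaz -167.5 tilt [0.8 1.8] F [1.8 0.5 1.6] w 59.9 j [ 53.6  28.1  -6.1  -0.6 -53.9 -40.8]
time_s: 33.9
tcp_pos: [0.4967, 0.4084, 0.1496]
ee_rot: [[0.013, -0.976, -0.216], [0.032, -0.216, 0.976], [-0.999, -0.02, 0.029]]
wrist_force: [0.4, -0.3, -5.4]
gripper_width: 0.687
t 33.9 tcp [496.7 408.4 149.6] yaz -167.5 tilt [0.8 1.9] F [ 0.4 -0.3 -5.4] w 59.7 j [ 53.6  27.2  -5.1  -0.6 -55.8 -40.8]
-0.06 340.8; -0.03 70.2; 0 68.4; 0.03 66.6; 0.06 63.3; 0.08 62.9; 0.1 65.3;
```

View pics/top9.png

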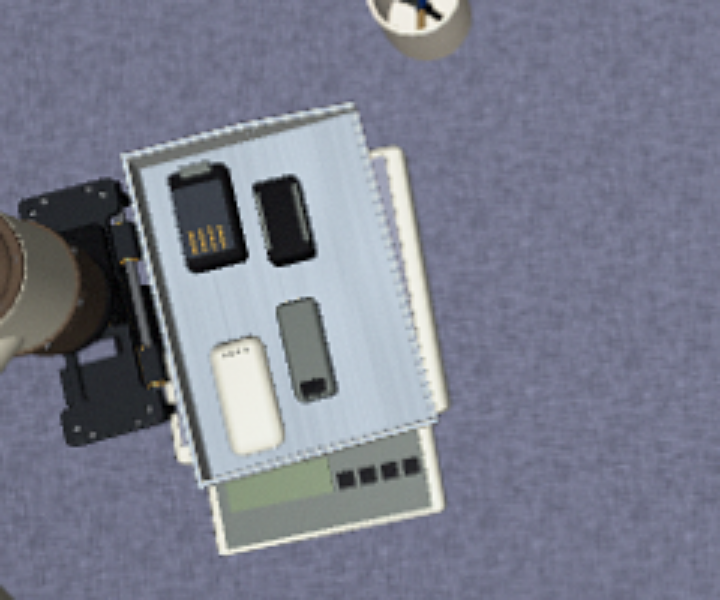

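```bash
python3 -m creep '[[0,0,0,2,0],[0,0,0,4,0],[0,0,0,6,0],[0,0,0,8,0],[0,0,0,10,0],[0,0,0,12,0],[0,0,0,12,0],[0,0,0,12,0]]'; python3 st.py
cat > slope.py <<'E'
from h import *
c=capture("top")
W=cloud(c)
o=np.array([.5225,.312]);ex=np.array([.2147,-.9767]);ey=np.array([.9767,.2147])
q=W[...,:2]-o; X=q@ex;Y=q@ey
m=(abs(Y)<.03)&(X>-.03)&(X<.068)&(W[...,2]<.14); P=np.polyfit(X[m],W[...,2][m],1)
print("pitch down deg",-np.degrees(np.arctan(P[0])),"floor z at x=0,.1: ",P[1]*1000)
m=(abs(Y)<.1)&(abs(X-.1)<.005); print("near lip z",np.median(W[m][:,2])*1000)
E
python3 slope.py
```

```text
time_s: 34.75
tcp_pos: [0.4967, 0.4083, 0.1615]
ee_rot: [[0.013, -0.976, -0.216], [0.032, -0.216, 0.976], [-0.999, -0.02, 0.029]]
wrist_force: [-0.1, 0.2, -6.6]
gripper_width: 0.692
t 34.75 tcp [496.7 408.3 161.5] yaz -167.5 tilt [0.8 1.8] F [-0.1  0.2 -6.6] w 60.2 j [ 53.6  26.5  -4.3  -0.6 -57.3 -40.8]
pitch down deg 1.2087026090869504 floor z at x=0,.1:  84.21347322783781
near lip z 76.03665090577894
```

```bash
cat >> slope.py <<'E'
for y in (-.01,.01):
  for x in (-.05,-.03,-.01,.01,.03,.05,.065):
    m=(abs(X-x)<.006)&(abs(Y-y)<.012); print(x,np.round(np.nanmedian(W[m][:,2])*1000,1),end="; ")
  print()
E
python3 slope.py
```

```text
pitch down deg 1.4204536212054906 floor z at x=0,.1:  84.26526126139827
near lip z 76.1410738353816
-0.05 437.6; -0.03 82.0; -0.01 80.6; 0.01 80.7; 0.03 78.9; 0.05 75.4; 0.065 74.3; 
-0.05 427.3; -0.03 84.1; -0.01 80.2; 0.01 79.0; 0.03 78.6; 0.05 76.1; 0.065 74.2;
```

```bash
python3 -m creep '[[0,0,0,3,0],[0,0,0,7,0],[0,0,0,12,0],[0,0,0,17,0],[0,0,0,22,0],[0,0,0,26,0],[0,0,0,29,0],[0,0,0,30,0]]'; python3 st.py; python3 slope.py
```

```text
time_s: 35.65
tcp_pos: [0.4967, 0.4084, 0.1918]
ee_rot: [[0.013, -0.976, -0.216], [0.033, -0.216, 0.976], [-0.999, -0.02, 0.029]]
wrist_force: [0.2, -0.4, -6.4]
gripper_width: 0.682
t 35.65 tcp [496.7 408.4 191.8] yaz -167.5 tilt [0.8 1.9] F [ 0.2 -0.4 -6.4] w 59.4 j [ 53.6  25.   -2.1  -0.6 -61.  -40.8]
pitch down deg 3.087545653986444 floor z at x=0,.1:  112.95170575412854
near lip z 106.16191989298818
-0.05 466.6; -0.03 111.9; -0.01 110.2; 0.01 111.5; 0.03 109.6; 0.05 105.7; 0.065 104.8; 
-0.05 455.6; -0.03 112.8; -0.01 111.6; 0.01 110.2; 0.03 109.0; 0.05 106.8; 0.065 104.3;
```

```bash
python3 -m creep '[[0,0,0,4,0],[0,0,0,10,0],[0,0,0,18,0],[0,0,-2,27,0],[0,0,-6,36,0],[0,0,-13,44,0],[0,0,-23,50,0],[0,0,-36,55,0]]'; python3 st.py
python3 - <<'E'
from h import *
c=capture("top"); cv2.imwrite("pics/top10.png",c["image"])
c=capture("side"); cv2.imwrite("pics/side10.png",c["image"])
E
```

```text
time_s: 36.5
tcp_pos: [0.4966, 0.3714, 0.2474]
ee_rot: [[0.013, -0.976, -0.217], [0.033, -0.216, 0.976], [-0.999, -0.02, 0.029]]
wrist_force: [-0.7, -0.6, -6.4]
gripper_width: 0.685
t 36.5 tcp [496.6 371.4 247.4] yaz -167.5 tilt [0.8 1.9] F [-0.7 -0.6 -6.4] w 59.6 j [ 51.5  20.5  -0.8  -0.6 -66.7 -38.7]
```

View pics/side10.png

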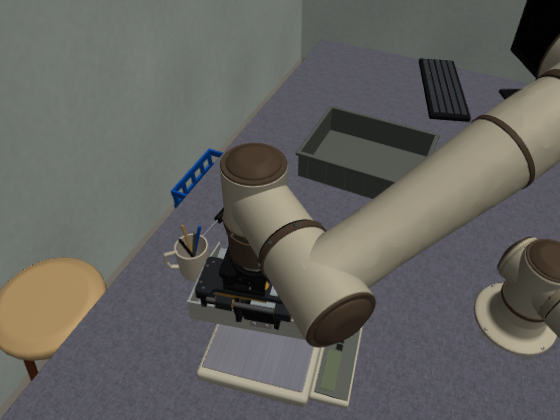

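```bash
python3 -m creep '[[0,0,-12,0,0],[0,0,-26,0,0],[0,0,-41,0,0],[0,0,-57,0,0],[0,0,-74,0,0],[0,0,-91,0,0],[0,0,-108,0,0],[0,0,-125,0,0]]'; python3 st.py
python3 -m creep '[[0,0,-15,0,0],[0,0,-31,0,0],[0,0,-48,0,-0.03],[0,0,-65,0,-0.06],[0,0,-82,0,-0.09],[0,0,-99,0,-0.12],[0,0,-116,0,-0.15],[0,0,-133,0,-0.18]]'; python3 st.py
python3 - <<'E'
from h import *
c=capture("top"); cv2.imwrite("pics/top11.png",c["image"])
E
```

```text
time_s: 37.4
tcp_pos: [0.4967, 0.2435, 0.2481]
ee_rot: [[0.014, -0.977, -0.215], [0.032, -0.214, 0.976], [-0.999, -0.02, 0.029]]
wrist_force: [0.2, 0.1, -6.1]
gripper_width: 0.684
t 37.4 tcp [496.7 243.5 248.1] yaz -167.6 tilt [0.8 1.8] F [ 0.2  0.1 -6.1] w 59.5 j [ 42.5  14.   -9.9  -0.9 -64.3 -29.7]
time_s: 38.2
tcp_pos: [0.4967, 0.1091, 0.2482]
ee_rot: [[0.02, -0.999, -0.034], [0.029, -0.033, 0.999], [-0.999, -0.021, 0.029]]
wrist_force: [0.1, 0.6, -6.5]
gripper_width: 0.686
t 38.2 tcp [496.7 109.1 248.2] yaz -178.1 tilt [1.1 1.7] F [ 0.1  0.6 -6.5] w 59.6 j [ 30.2   9.6 -15.6  -1.  -63.  -27.8]
```

View pics/top11.png

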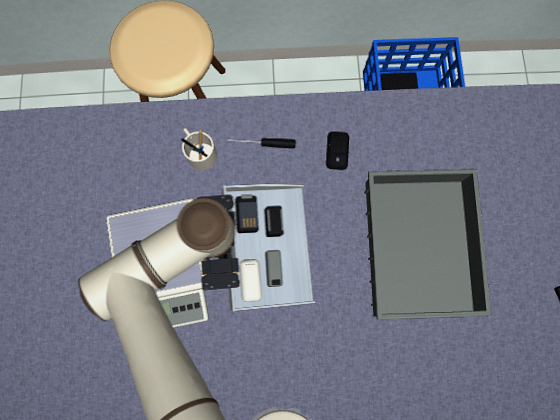

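```bash
python3 -m creep '[[0,0,-16,0,-0.02],[0,0,-34,0,-0.04],[0,0,-52,0,-0.05],[0,0,-70,0,-0.05],[0,0,-88,0,-0.05],[0,0,-106,0,-0.05],[0,0,-124,0,-0.05],[0,0,-142,0,-0.05]]'; python3 st.py
python3 -m creep '[[0,0,-16,0,0],[0,0,-34,0,0],[0,0,-52,0,0],[0,0,-70,0,0],[0,0,-88,0,0],[0,0,-105,0,0],[0,0,-120,0,0],[0,0,-132,0,0]]'; python3 st.py
python3 -m creep '[[0,0,-10,0,0],[0,0,-20,0,0],[0,0,-28,0,0],[0,2,-34,0,0],[0,3,-38,0,0],[0,3,-40,0,0],[0,3,-40,0,0],[0,3,-40,0,0]]'; python3 st.py
python3 - <<'E'
from h import *
c=capture("top"); cv2.imwrite("pics/top12.png",c["image"])
c=capture("side"); cv2.imwrite("pics/side12.png",c["image"])
E
```

```text
time_s: 39.05
tcp_pos: [0.4957, -0.0364, 0.2482]
ee_rot: [[0.019, -1.0, 0.02], [0.026, 0.02, 0.999], [-0.999, -0.019, 0.027]]
wrist_force: [0.1, -0.1, -6.3]
gripper_width: 0.687
t 39.05 tcp [495.7 -36.4 248.2] yaz 178.9 tilt [1.1 1.5] F [ 0.1 -0.1 -6.3] w 59.8 j [ 13.8   8.7 -16.5  -1.3 -63.3 -14.4]
time_s: 39.85
tcp_pos: [0.4952, -0.1697, 0.248]
ee_rot: [[0.018, -1.0, 0.021], [0.026, 0.021, 0.999], [-0.999, -0.018, 0.027]]
wrist_force: [0.4, -0.6, -4.9]
gripper_width: 0.689
t 39.85 tcp [ 495.2 -169.7  248. ] yaz 178.8 tilt [1.  1.5] F [ 0.4 -0.6 -4.9] w 60.0 j [ -2.   11.6 -12.8  -1.7 -64.6   1.5]
time_s: 40.65
tcp_pos: [0.4981, -0.2094, 0.2479]
ee_rot: [[0.018, -1.0, 0.021], [0.026, 0.021, 0.999], [-0.999, -0.018, 0.027]]
wrist_force: [-0.3, -0.5, -5.6]
gripper_width: 0.69
t 40.65 tcp [ 498.1 -209.4  247.9] yaz 178.8 tilt [1.  1.5] F [-0.3 -0.5 -5.6] w 60.0 j [ -6.5  13.4 -10.5  -1.8 -65.3   6.1]
```

View pics/top12.png

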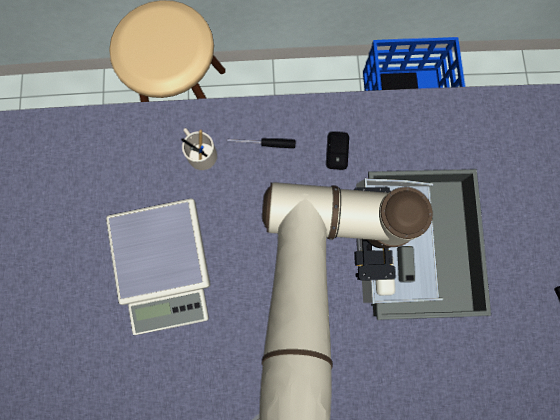

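View pics/side12.png

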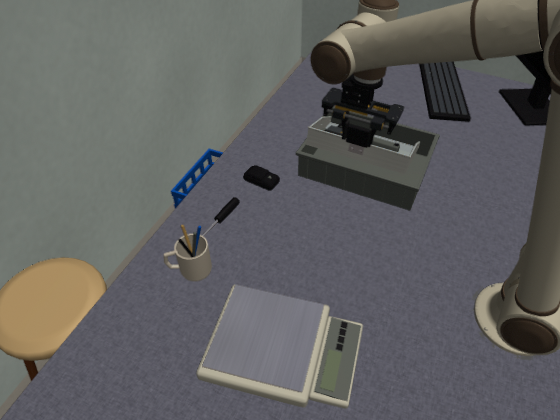

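```bash
python3 -m creep '[[0,0,-10,0,0],[0,0,-22,0,0],[0,0,-36,0,0],[0,0,-50,0,0],[0,0,-62,0,0],[0,0,-72,-5,0],[0,0,-78,-14,0],[0,0,-80,-26,0]]'; python3 st.py
python3 -m creep '[[0,0,0,-14,0],[0,0,0,-28,0],[0,0,0,-42,0],[0,0,0,-56,0],[0,0,0,-70,0],[0,0,0,-82,0],[0,0,0,-90,0],[0,0,0,-90,0]]'; python3 st.py
python3 - <<'E'
from h import *
c=capture("top"); cv2.imwrite("pics/top13.png",cv2.resize(c["image"][140:340,340:520],None,fx=3,fy=3))
print("platter");rects(c,(.38,.7,.15,.46),.05,200,.075)
W=cloud(c); m=(W[...,2]>.055)&(W[...,2]<.066)&(W[...,0]>.38)&(W[...,0]<.68)&(W[...,1]>.16)&(W[...,1]<.46)
print(np.median(W[m],0), W[m].mean(0), m.sum())
c=capture("side"); cv2.imwrite("pics/side13.png",cv2.resize(c["image"][20:220,270:470],None,fx=3,fy=3))
E
```

```text
time_s: 41.55
tcp_pos: [0.4981, -0.2902, 0.2211]
ee_rot: [[0.019, -1.0, 0.022], [0.026, 0.022, 0.999], [-0.999, -0.018, 0.027]]
wrist_force: [0.4, -0.7, -6.1]
gripper_width: 0.683
t 41.55 tcp [ 498.1 -290.2  221.1] yaz 178.7 tilt [1.1 1.5] F [ 0.4 -0.7 -6.1] w 59.4 j [-15.   18.2  -7.7  -1.9 -63.5  14.7]
time_s: 42.35
tcp_pos: [0.4983, -0.2905, 0.1309]
ee_rot: [[0.018, -1.0, 0.019], [0.025, 0.02, 0.999], [-1.0, -0.017, 0.025]]
wrist_force: [-0.1, -2.2, -3.9]
gripper_width: 0.686
t 42.35 tcp [ 498.3 -290.5  130.9] yaz 178.9 tilt [1.  1.4] F [-0.1 -2.2 -3.9] w 59.7 j [-15.   23.2 -14.3  -2.1 -51.9  15.2]
platter
n 6721 px [109 202  94  97] ztop 0.061 c (520.2,302.5) size 216x215 long axis az 9
[0.5156 0.301  0.0581] [0.5175 0.3015 0.0583] 5464
```

View pics/top13.png

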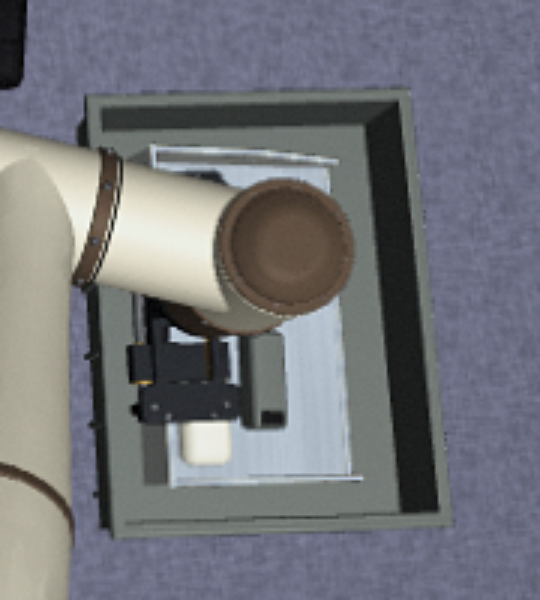

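View pics/side13.png

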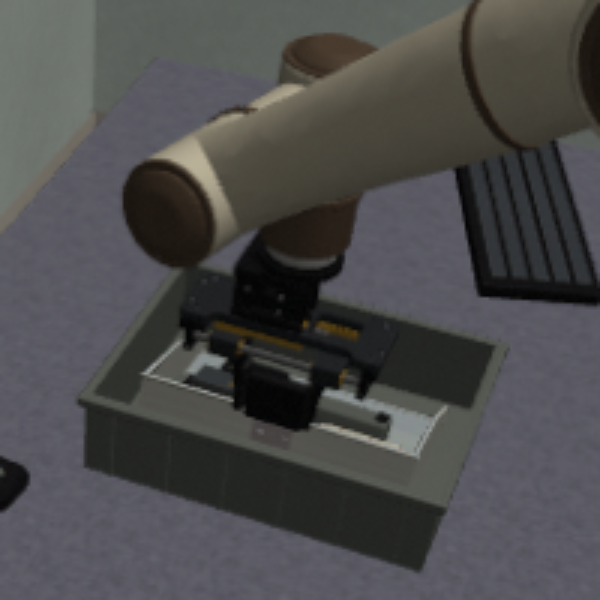

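```bash
python3 -m creep '[[0,0,-6,0,0],[0,0,-12,0,0],[0,0,-17,0,0],[0,0,-21,0,0],[0,0,-24,0,0],[0,0,-26,0,0],[0,0,-27,0,0],[0,0,-27,0,0]]'; python3 st.py
```

```text
time_s: 43.25
tcp_pos: [0.498, -0.3179, 0.1314]
ee_rot: [[0.018, -1.0, 0.02], [0.025, 0.021, 0.999], [-1.0, -0.018, 0.025]]
wrist_force: [0.0, 1.1, -2.4]
gripper_width: 0.689
t 43.25 tcp [ 498.  -317.9  131.4] yaz 178.8 tilt [1.  1.4] F [ 0.   1.1 -2.4] w 59.9 j [-17.7  24.4 -12.2  -2.1 -52.9  17.8]
```

```bash
cat > slope2.py <<'E'
from h import *
import sys
name=sys.argv[1] if len(sys.argv)>1 else "x"
s=sense(); t=s['tcp_pos']
c=capture("top"); W=cloud(c); im=c["image"]
cv2.imwrite(f"pics/top_{name}.png",cv2.resize(im[140:340,340:520],None,fx=3,fy=3))
cs=capture("side"); cv2.imwrite(f"pics/side_{name}.png",cv2.resize(cs["image"][20:220,270:470],None,fx=3,fy=3))
for x in (.37,.40,.43,.46,.58,.60):
    row=[]
    for y in np.arange(-.28,-.54,-.02):
        m=(abs(W[...,0]-x)<.012)&(abs(W[...,1]-y)<.006)
        row.append(int(round(np.nanmedian(W[m][:,2])*1000)) if m.sum()>1 else -1)
    print(x,row)
E
python3 slope2.py a
```

```text
0.37 [5, 4, 75, 49, 60, 41, 33, 28, 22, 16, 15, 12, 54]
0.4 [10, 5, 74, 218, 66, 63, 32, 55, 25, 18, 14, 13, 47]
0.43 [198, 218, 200, 221, 205, -1, -1, 56, 51, 19, 15, 14, 45]
0.46 [371, 380, 436, 468, 468, -1, 37, 57, 53, 19, 16, 14, 45]
0.58 [-1, -1, -1, 227, 227, -1, -1, -1, -1, -1, -1, -1, 76]
0.6 [-1, -1, -1, 227, -1, -1, -1, -1, -1, -1, -1, -1, 58]
```

View pics/side_a.png

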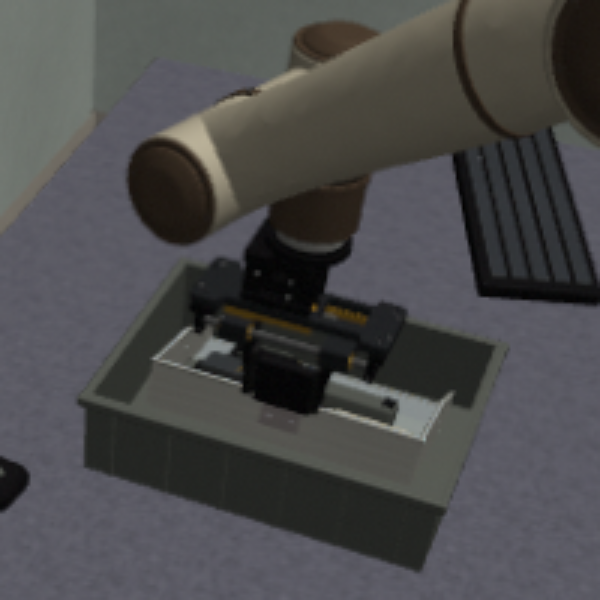

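View pics/top_a.png

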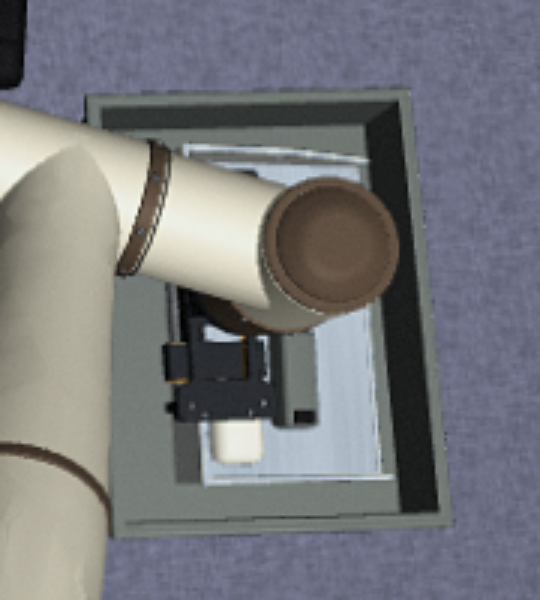

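```bash
python3 -m creep '[[0,0,-6,0,0],[0,0,-12,0,0],[0,0,-17,0,0],[0,0,-20,2,0],[0,0,-25,10,0],[0,0,-32,20,0],[0,0,-40,30,0],[0,0,-48,36,0]]'; python3 st.py; python3 slope2.py b
```

```text
time_s: 44.15
tcp_pos: [0.4965, -0.3624, 0.1682]
ee_rot: [[0.014, -1.0, 0.019], [0.032, 0.019, 0.999], [-0.999, -0.013, 0.032]]
wrist_force: [-2.7, 18.6, 8.9]
gripper_width: 0.685
t 44.15 tcp [ 496.5 -362.4  168.2] yaz 178.9 tilt [0.8 1.8] F [-2.7 18.6  8.9] w 59.6 j [-22.   24.6  -5.7  -2.3 -59.6  22.1]
0.37 [-1, -1, -1, 95, 131, 95, 80, 52, 42, 31, 23, 16, 58]
0.4 [-1, -1, 241, 99, 136, 102, 91, 55, 63, 33, 23, 18, 49]
0.43 [-1, -1, 236, 113, 240, 256, 242, -1, -1, -1, 23, 16, 50]
0.46 [-1, -1, 243, 411, 464, 505, 505, -1, -1, 61, 24, 18, 50]
0.58 [483, -1, -1, -1, -1, -1, -1, -1, -1, -1, -1, -1, -1]
0.6 [-1, -1, -1, -1, -1, -1, -1, -1, -1, -1, -1, -1, -1]
```

View pics/side_b.png

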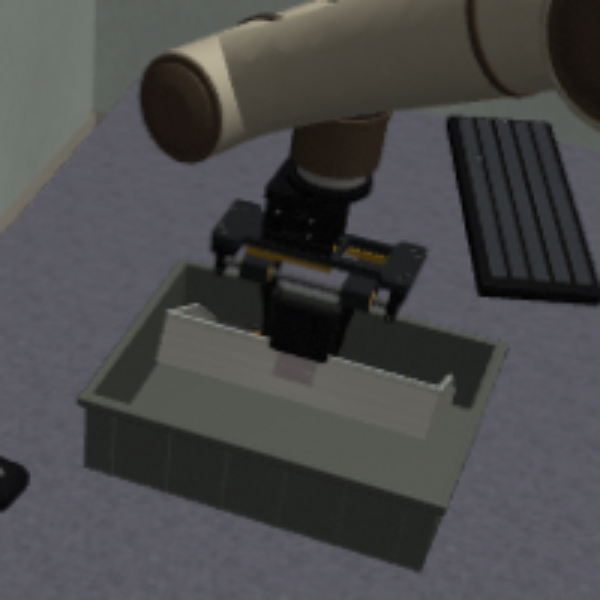

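```bash
python3 -m creep '[[0,0,-7,7,0],[0,0,-14,14,0],[0,0,-22,21,0],[0,0,-30,27,0],[0,0,-37,32,0],[0,0,-44,36,0],[0,0,-50,39,0],[0,0,-54,41,0]]'; python3 st.py; python3 slope2.py c
```

```text
time_s: 45.05
tcp_pos: [0.4965, -0.4182, 0.2101]
ee_rot: [[0.015, -1.0, 0.02], [0.03, 0.02, 0.999], [-0.999, -0.014, 0.03]]
wrist_force: [-1.0, 2.1, -3.2]
gripper_width: 0.683
t 45.05 tcp [ 496.5 -418.2  210.1] yaz 178.9 tilt [0.8 1.7] F [-1.   2.1 -3.2] w 59.4 j [-26.7  25.9   2.7  -2.1 -66.8  26.4]
0.37 [-1, -1, -1, -1, -1, 156, 173, 164, 67, 69, 34, 16, 53]
0.4 [-1, -1, -1, -1, -1, 159, 178, 302, 300, 80, 66, 49, 55]
0.43 [-1, -1, -1, -1, -1, 162, 184, 286, 300, 297, -1, -1, -1]
0.46 [560, -1, -1, -1, -1, 283, 459, 527, 547, 547, -1, -1, -1]
0.58 [543, 535, 527, 530, -1, -1, -1, -1, 87, -1, -1, -1, -1]
0.6 [534, 6, 5, 5, -1, -1, -1, -1, -1, -1, -1, -1, -1]
```

View pics/side_c.png

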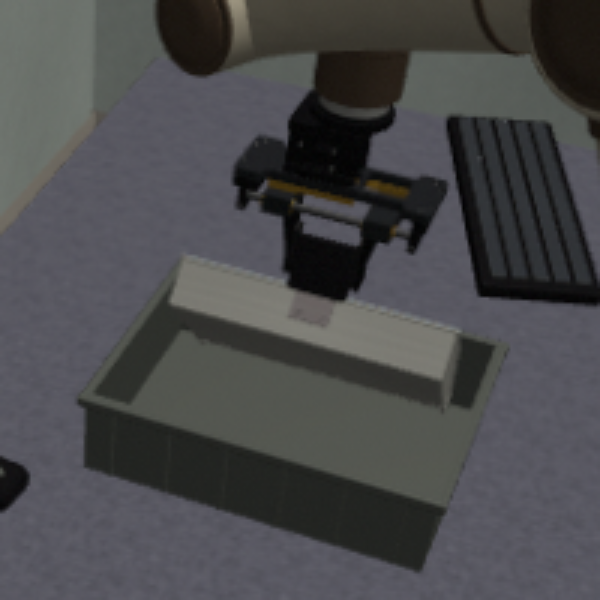

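```bash
python3 -m creep '[[0,0,-7,4,0],[0,0,-14,8,0],[0,0,-21,11,0],[0,0,-28,13,0],[0,0,-35,15,0],[0,0,-42,17,0],[0,0,-48,18,0],[0,0,-50,19,0]]'; python3 st.py; python3 slope2.py d
```

```text
time_s: 45.95
tcp_pos: [0.4967, -0.4689, 0.2289]
ee_rot: [[0.015, -1.0, 0.02], [0.03, 0.021, 0.999], [-0.999, -0.015, 0.03]]
wrist_force: [1.2, 0.9, -5.9]
gripper_width: 0.683
t 45.95 tcp [ 496.7 -468.9  228.9] yaz 178.8 tilt [0.9 1.7] F [ 1.2  0.9 -5.9] w 59.4 j [-30.7  28.5   9.7  -2.  -71.4  30.1]
0.37 [5, -1, -1, -1, -1, -1, 181, 188, 198, -1, -1, -1, 62]
0.4 [605, -1, -1, -1, -1, -1, -1, 189, 201, 321, 321, 320, 56]
0.43 [612, 9, -1, -1, -1, -1, -1, -1, 299, 320, 319, 319, 37]
0.46 [607, 593, 5, -1, -1, -1, -1, -1, 472, 524, 305, 300, 34]
0.58 [546, 558, 562, 562, 559, 551, 547, -1, -1, -1, -1, -1, -1]
0.6 [543, 563, 561, 554, 10, 5, 5, -1, -1, -1, -1, -1, -1]
```

View pics/side_d.png

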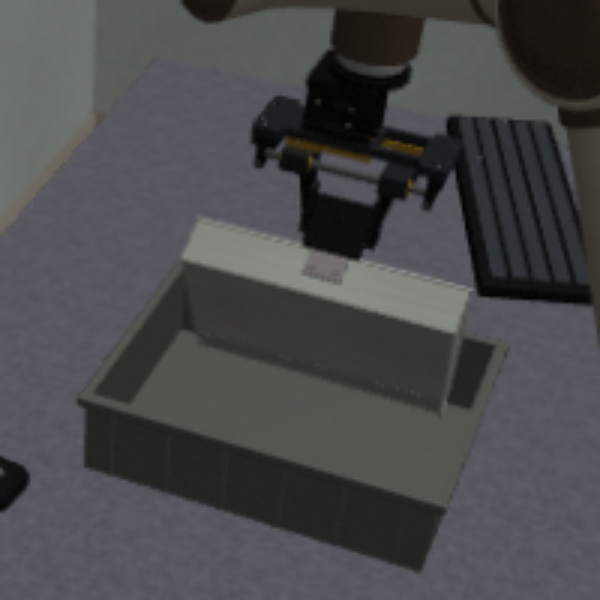

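View pics/top_d.png

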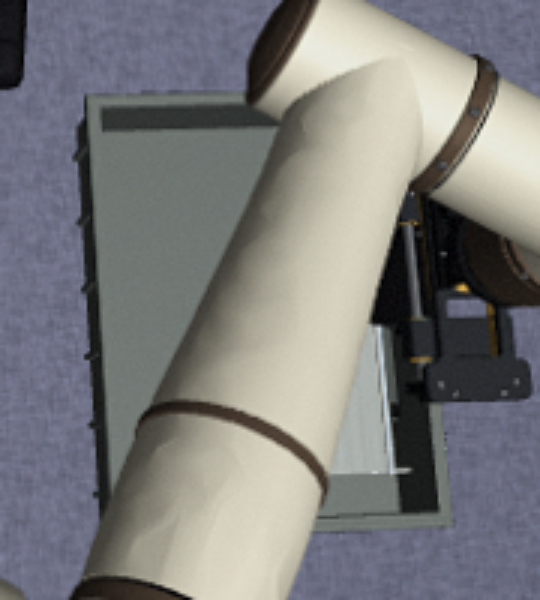

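```bash
python3 -m creep '[[0,0,2,6,0],[0,0,5,13,0],[0,0,10,21,0],[0,0,17,29,0],[0,0,25,37,0],[0,0,33,44,0],[0,0,42,50,0],[0,0,50,54,0]]'; python3 st.py; python3 slope2.py e
```

```text
time_s: 46.85
tcp_pos: [0.497, -0.4181, 0.2846]
ee_rot: [[0.017, -1.0, 0.02], [0.028, 0.02, 0.999], [-0.999, -0.017, 0.028]]
wrist_force: [0.2, -0.0, -3.2]
gripper_width: 0.683
t 46.85 tcp [ 497.  -418.1  284.6] yaz 178.8 tilt [1.  1.6] F [ 0.2 -0.  -3.2] w 59.4 j [-26.7  23.3   9.2  -1.9 -75.8  26. ]
0.37 [-1, -1, -1, -1, 238, 249, 255, 212, 6, 75, 9, 6, 55]
0.4 [-1, -1, -1, -1, 240, 251, 377, 377, 375, 78, 63, 43, 53]
0.43 [-1, -1, -1, -1, -1, 252, 377, 374, 375, 78, 62, 40, -1]
0.46 [617, -1, -1, -1, -1, 353, 542, 610, 380, 80, 59, -1, 18]
0.58 [616, 610, 603, 597, -1, -1, -1, -1, -1, -1, 67, -1, -1]
0.6 [609, 6, 6, 6, -1, -1, -1, -1, -1, -1, -1, -1, -1]
```

View pics/side_e.png

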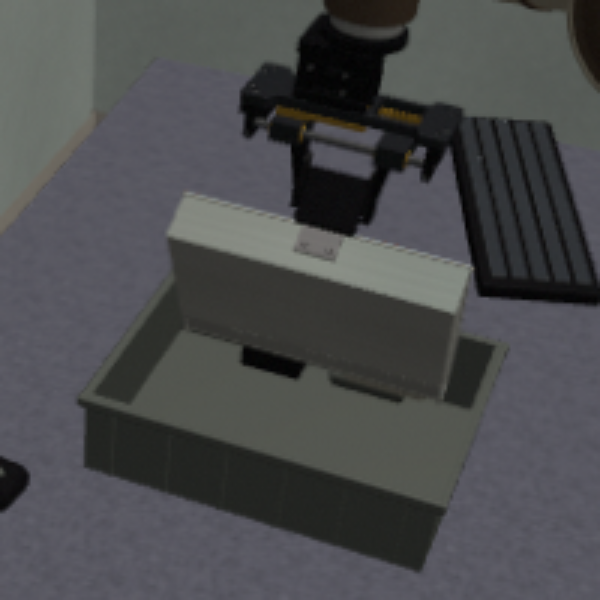

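View pics/top_e.png

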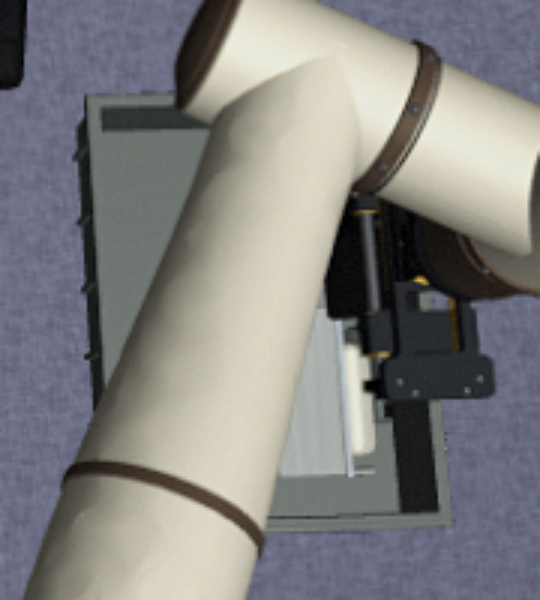

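```bash
python3 -m creep '[[0,0,6,4,0],[0,0,14,9,0],[0,0,23,14,0],[0,0,32,18,0],[0,0,41,22,0],[0,0,49,25,0],[0,0,55,25,0],[0,0,58,25,0]]'; python3 st.py; python3 slope2.py f
```

```text
time_s: 47.75
tcp_pos: [0.4971, -0.359, 0.3096]
ee_rot: [[0.017, -1.0, 0.018], [0.029, 0.019, 0.999], [-0.999, -0.017, 0.029]]
wrist_force: [0.6, -0.0, -2.5]
gripper_width: 0.684
t 47.75 tcp [ 497.1 -359.   309.6] yaz 178.9 tilt [1.  1.6] F [ 0.6 -0.  -2.5] w 59.5 j [-21.6  18.9   6.1  -1.9 -76.9  21. ]
0.37 [-1, 263, 273, 281, 233, 9, 5, 22, 10, 5, 5, 4, 53]
0.4 [-1, 263, 275, 400, 401, 401, 400, 28, 29, 22, 11, 5, 48]
0.43 [-1, 265, 276, 401, 398, 400, 383, 27, -1, -1, -1, -1, 92]
0.46 [-1, -1, 373, 563, 631, 647, 647, 27, 23, -1, -1, -1, 80]
0.58 [618, -1, -1, -1, -1, -1, -1, 4, 4, -1, -1, -1, -1]
0.6 [-1, -1, -1, -1, -1, -1, -1, 2, 4, -1, -1, -1, -1]
```

View pics/side_f.png

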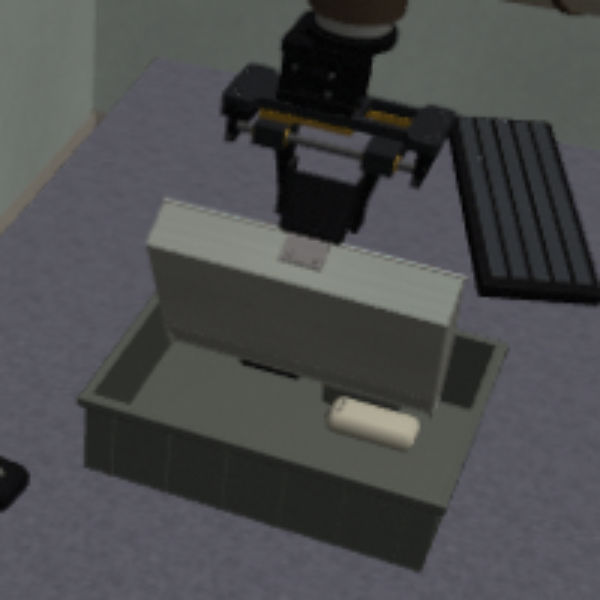

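View pics/top_f.png

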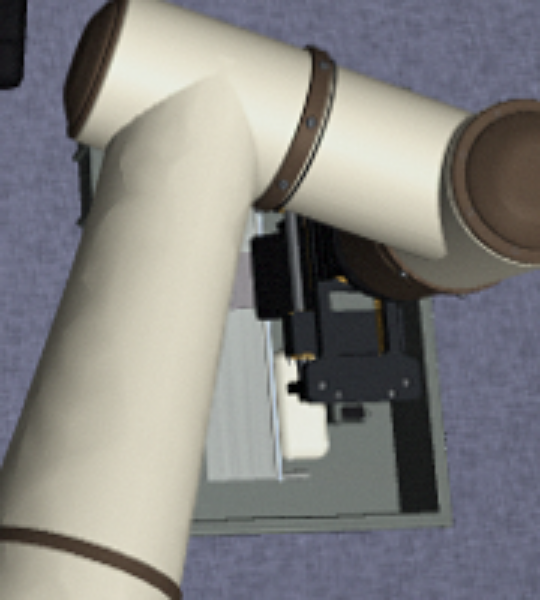

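```bash
cat > tilt.py <<'E'
from h import *
import sys
# plane fit of pan underside as seen by the side camera, in a pixel box
c=capture("side"); W=cloud(c)
u0,v0,u1,v1=map(int,sys.argv[1:5])
P=W[v0:v1,u0:u1].reshape(-1,3); P=P[~np.isnan(P[:,0])]
for _ in range(3):
    m=P.mean(0); U,S,V=np.linalg.svd(P-m,full_matrices=False); n=V[2]; d=(P-m)@n; P=P[abs(d)<max(.003,1.5*d.std())]
print("normal",n*np.sign(n[1]),"centre",m,"n",len(P),"tilt-from-horizontal",np.degrees(np.arccos(abs(n[2]))))
E
python3 tilt.py 335 112 400 138; python3 tilt.py 340 94 365 100
```

```text
normal [ 0.027   0.8832 -0.4682] centre [ 0.5074 -0.3271  0.1979] n 1413 tilt-from-horizontal 62.08510367729639
normal [-0.1684  0.4735 -0.8646] centre [ 0.5588 -0.3549  0.2626] n 94 tilt-from-horizontal 30.166925264525663
```

```bash
python3 -m creep '[[0,0,8,-2,0],[0,0,18,-6,0],[0,0,30,-12,0],[0,0,44,-20,0],[0,0,58,-27,0],[0,0,70,-32,0],[0,0,80,-34,0],[0,0,86,-34,0]]'; python3 st.py; python3 slope2.py g; python3 tilt.py 320 120 380 140
```

```text
time_s: 48.75
tcp_pos: [0.4969, -0.2727, 0.275]
ee_rot: [[0.016, -1.0, 0.018], [0.029, 0.019, 0.999], [-0.999, -0.016, 0.029]]
wrist_force: [0.3, 0.0, -1.9]
gripper_width: 0.689
t 48.75 tcp [ 496.9 -272.7  275. ] yaz 178.9 tilt [0.9 1.6] F [ 0.3  0.  -1.9] w 59.9 j [-13.3  15.1  -4.1  -1.9 -70.3  12.9]
0.37 [186, 60, 4, 4, 4, 4, 6, 6, 8, 5, 4, 6, 55]
0.4 [367, 363, 4, 4, 4, 4, 5, 28, 29, 23, 9, 4, 47]
0.43 [365, 366, -1, -1, -1, -1, -1, 27, 29, 25, 31, 3, 46]
0.46 [613, 613, 612, -1, -1, -1, -1, 23, 27, 24, 32, 6, 45]
0.58 [-1, 370, -1, -1, -1, -1, -1, -1, -1, -1, -1, -1, -1]
0.6 [-1, 370, -1, -1, -1, -1, -1, -1, -1, -1, -1, -1, -1]
normal [-0.1518  0.4877 -0.8597] centre [ 0.5269 -0.2425  0.2328] n 784 tilt-from-horizontal 30.714656952506683
```

View pics/side_g.png

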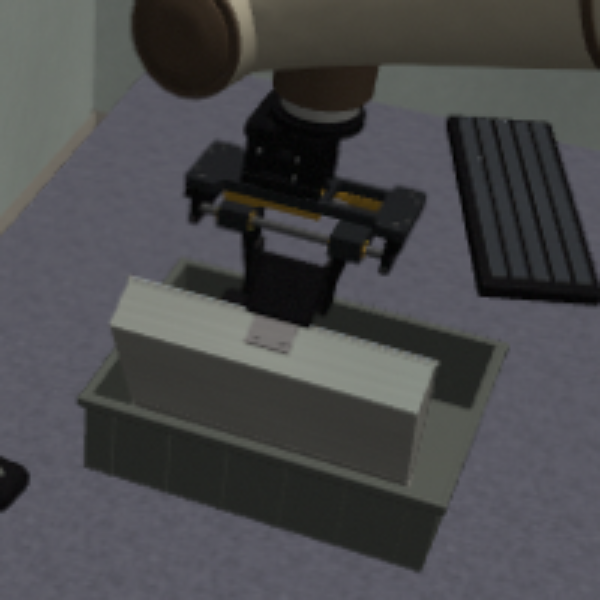

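View pics/top_g.png

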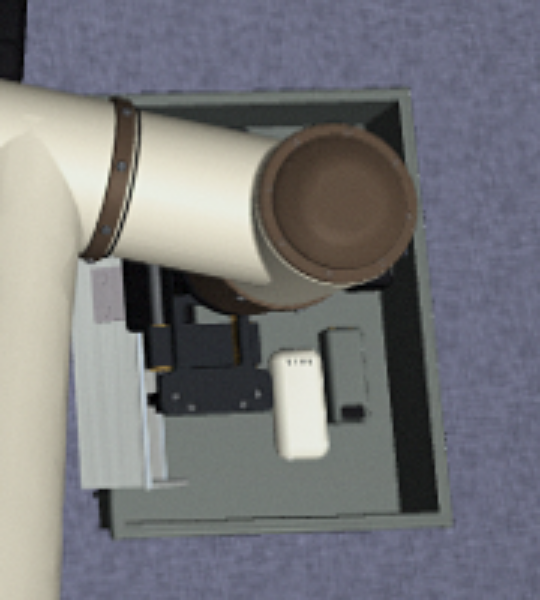

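```bash
python3 -m creep '[[0,0,8,-4,0],[0,0,16,-8,0],[0,0,24,-11,0],[0,0,32,-13,0],[0,0,40,-14,0],[0,0,48,-15,0],[0,0,57,-17,0],[0,0,66,-19,0]]'; python3 st.py; python3 slope2.py h
```

```text
time_s: 49.7
tcp_pos: [0.497, -0.207, 0.2563]
ee_rot: [[0.017, -1.0, 0.018], [0.028, 0.019, 0.999], [-0.999, -0.016, 0.028]]
wrist_force: [-0.6, -2.9, -0.3]
gripper_width: 0.691
t 49.7 tcp [ 497.  -207.   256.3] yaz 178.9 tilt [1.  1.6] F [-0.6 -2.9 -0.3] w 60.1 j [ -6.3  12.9  -9.9  -1.8 -66.5   5.9]
0.37 [81, 69, 7, 5, 4, 4, 4, 6, 8, 5, 4, 5, 51]
0.4 [83, 67, -1, 5, 5, 5, 4, 28, 28, 24, 17, 6, 50]
0.43 [-1, -1, -1, 4, 5, 5, 4, 27, 28, 25, 33, 6, 45]
0.46 [-1, 69, -1, 4, 5, 4, 5, 22, 28, 24, 32, 3, 48]
0.58 [-1, -1, -1, -1, -1, -1, -1, -1, 5, 4, 62, 92, 86]
0.6 [-1, -1, -1, -1, -1, -1, -1, -1, 5, 4, 61, 92, 84]
```

View pics/side_h.png

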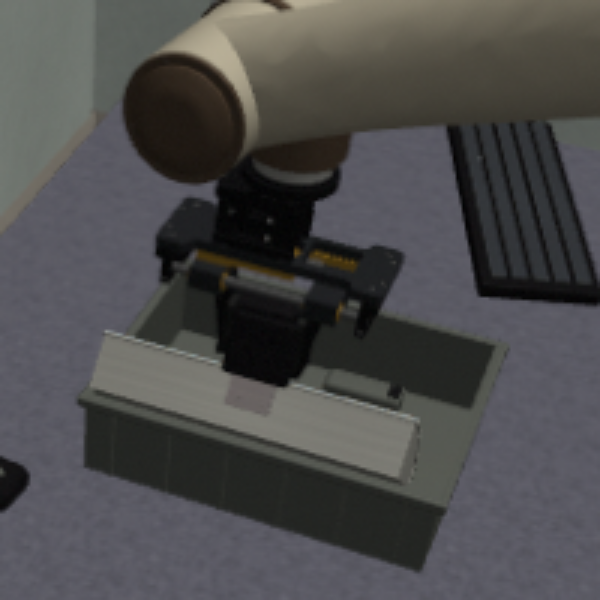

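```bash
python3 -m creep '[[0,0,10,-4,0],[0,0,20,-9,0],[0,0,30,-14,0],[0,0,40,-20,0],[0,0,48,-26,0],[0,0,56,-33,0],[0,0,64,-41,0],[0,0,72,-49,0]]'; python3 st.py; python3 slope2.py i
```

```text
time_s: 50.6
tcp_pos: [0.4976, -0.1336, 0.207]
ee_rot: [[0.018, -1.0, 0.017], [0.029, 0.018, 0.999], [-0.999, -0.018, 0.029]]
wrist_force: [2.5, -0.7, 3.2]
gripper_width: 0.687
t 50.6 tcp [ 497.6 -133.6  207. ] yaz 179.0 tilt [1.  1.6] F [ 2.5 -0.7  3.2] w 59.8 j [  2.1  12.8 -17.5  -1.9 -58.6  -2.1]
0.37 [94, 91, 91, 5, 5, 5, 5, 7, 7, 4, 5, 4, 54]
0.4 [93, 91, 89, 5, 4, 4, 4, 27, 29, 20, 8, 4, 47]
0.43 [94, 92, 89, 4, 5, 5, 4, 27, 28, 26, 32, 5, 46]
0.46 [94, 93, 90, 5, 5, 5, 5, 24, 25, 24, 32, 5, 46]
0.58 [96, 93, 92, 4, 5, 4, 4, 4, 5, 4, 61, 92, 86]
0.6 [95, 93, 94, 6, 4, 4, 4, 4, 6, 4, 62, 91, 83]
```

View pics/side_i.png

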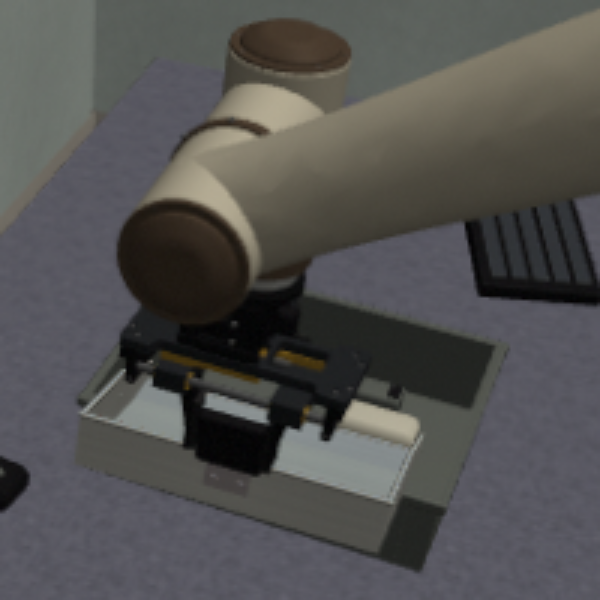

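View pics/top_i.png

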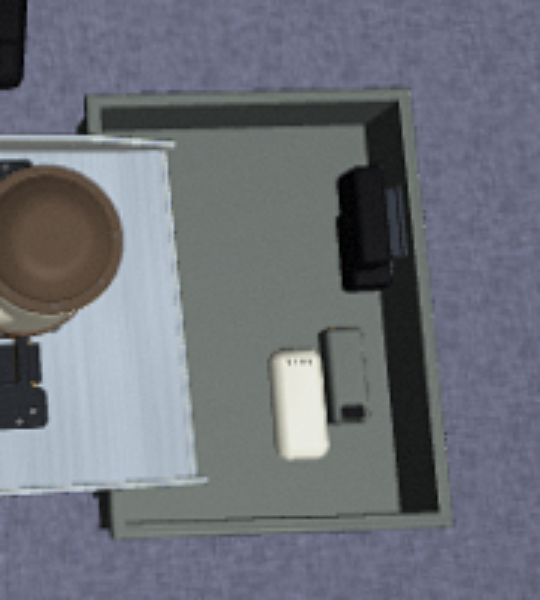

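```bash
python3 -m creep '[[0,0,5,-6,0],[0,0,10,-12,0],[0,0,14,-18,0],[0,0,18,-25,0],[0,0,22,-31,0],[0,0,25,-37,0],[0,0,27,-41,0],[0,0,27,-41,0]]'; python3 st.py
cat > slope3.py <<'E'
from h import *
t=sense()['tcp_pos']
c=capture("top"); W=cloud(c)
for x0 in (-.09,-.06,.06,.09,.11):
    row=[]
    for d in np.arange(.05,.215,.02):
        m=(abs(W[...,0]-t[0]-x0)<.008)&(abs(W[...,1]-(t[1]-d))<.006)
        row.append(int(round(np.nanmedian(W[m][:,2])*1000)) if m.sum()>1 else -1)
    print(x0,row)
E
python3 slope3.py
```

```text
time_s: 51.5
tcp_pos: [0.4962, -0.1059, 0.1642]
ee_rot: [[0.013, -1.0, 0.017], [0.03, 0.017, 0.999], [-0.999, -0.013, 0.03]]
wrist_force: [1.2, -1.5, 0.6]
gripper_width: 0.685
t 51.5 tcp [ 496.2 -105.9  164.2] yaz 179.0 tilt [0.8 1.7] F [ 1.2 -1.5  0.6] w 59.6 j [  5.3  14.7 -21.7  -2.  -52.6  -5.1]
-0.09 [93, 94, 94, 96, 96, 97, 99, 102, 107]
-0.06 [91, 93, 94, 96, 96, 97, 99, 102, 107]
0.06 [-1, -1, -1, -1, 96, 97, 100, 103, 106]
0.09 [-1, -1, -1, 96, 97, 97, 98, 102, 107]
0.11 [-1, -1, 94, 96, 96, 97, 99, 102, 107]
```

```bash
python3 -m creep '[[0,0,0,5,0],[0,0,0,12,0],[0,0,0,20,0],[0,0,0,30,0],[0,0,0,40,0],[0,0,0,50,0],[0,0,0,57,0],[0,0,0,60,0]]'; python3 st.py; python3 slope3.py
python3 - <<'E'
from h import *
c=capture("top"); cv2.imwrite("pics/crate1.png",cv2.resize(c["image"][150:340,350:510],None,fx=3.5,fy=3.5))
rects(c,(.33,.67,-.53,-.3),.012,20)
E
```

```text
time_s: 52.35
tcp_pos: [0.4965, -0.106, 0.2256]
ee_rot: [[0.015, -1.0, 0.017], [0.03, 0.017, 0.999], [-0.999, -0.015, 0.03]]
wrist_force: [0.7, -0.2, -2.2]
gripper_width: 0.687
t 52.35 tcp [ 496.5 -106.   225.6] yaz 179.0 tilt [0.9 1.7] F [ 0.7 -0.2 -2.2] w 59.8 j [  5.3  11.1 -16.8  -1.8 -61.1  -5.4]
-0.09 [152, 153, 154, 155, 156, 156, 157, 161, 166]
-0.06 [154, 153, 154, 154, 157, 157, 157, 161, 165]
0.06 [-1, -1, -1, -1, 156, 156, 157, 161, 167]
0.09 [-1, -1, -1, 157, 157, 158, 158, 162, 166]
0.11 [-1, -1, -1, 155, 155, 157, 159, 161, 166]
n 2354 px [452 173  38 134] ztop 0.095 c (500.5,-503.7) size 339x52 long axis az 0
n 1042 px [393 180  21 121] ztop 0.168 c (499.1,-310.8) size 284x22 long axis az -0
n 1071 px [429 249  34  44] ztop 0.034 c (429.0,-452.0) size 113x83 long axis az -3
```

View pics/crate1.png

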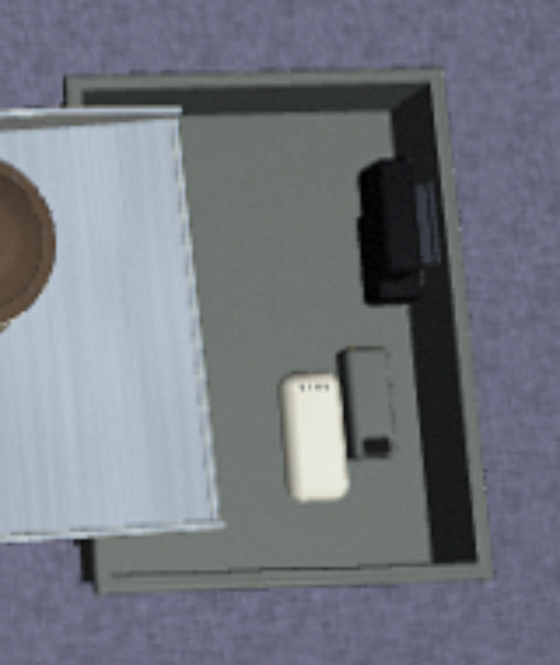

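```bash
python3 -m creep '[[0,0,8,4,0],[0,0,20,8,0],[0,0,35,12,0],[0,0,52,15,0],[0,0,70,15,0],[0,0,88,15,0],[0,0,106,15,0],[0,0,124,15,0]]'; python3 st.py
python3 -m creep '[[0,0,18,0,0],[0,0,36,0,0],[0,0,54,0,0.03],[0,1,72,0,0.06],[0,2,90,0,0.09],[0,3,108,0,0.12],[0,4,126,0,0.15],[0,5,144,0,0.17]]'; python3 st.py
python3 -m creep '[[0,0,17,0,0.02],[0,0,34,0,0.02],[0,0,51,0,0.02],[0,1,68,0,0.02],[0,2,85,0,0.02],[0,2,102,0,0.02],[0,2,118,0,0.02],[0,2,132,0,0.02]]'; python3 st.py
```

```text
time_s: 53.25
tcp_pos: [0.4961, 0.0197, 0.24]
ee_rot: [[0.014, -1.0, 0.016], [0.03, 0.017, 0.999], [-0.999, -0.014, 0.03]]
wrist_force: [1.3, -0.5, -2.1]
gripper_width: 0.686
t 53.25 tcp [496.1  19.7 240. ] yaz 179.0 tilt [0.8 1.7] F [ 1.3 -0.5 -2.1] w 59.7 j [ 20.2   9.1 -17.3  -1.5 -62.3 -20.5]
time_s: 54.05
tcp_pos: [0.5009, 0.1653, 0.2402]
ee_rot: [[0.009, -0.988, -0.155], [0.032, -0.155, 0.987], [-0.999, -0.014, 0.03]]
wrist_force: [0.2, -0.3, -2.5]
gripper_width: 0.684
t 54.05 tcp [500.9 165.3 240.2] yaz -171.1 tilt [0.5 1.8] F [ 0.2 -0.3 -2.5] w 59.5 j [ 35.2  12.1 -13.5  -1.4 -62.9 -25.7]
time_s: 54.85
tcp_pos: [0.5029, 0.2987, 0.24]
ee_rot: [[0.008, -0.985, -0.175], [0.032, -0.174, 0.984], [-0.999, -0.014, 0.03]]
wrist_force: [0.7, -0.2, -2.9]
gripper_width: 0.682
t 54.85 tcp [502.9 298.7 240. ] yaz -169.9 tilt [0.5 1.8] F [ 0.7 -0.2 -2.9] w 59.3 j [ 46.1  17.6  -6.1  -1.  -64.7 -35.6]
```

```bash
python3 -m creep '[[0,0,16,0,0],[0,0,32,0,0],[0,0,48,0,0],[0,0,63,0,0],[0,0,77,0,0],[0,0,88,0,0],[0,0,96,0,0],[0,0,100,0,0]]'; python3 st.py
python3 -m creep '[[0,0,0,-8,0],[0,0,0,-18,0],[0,0,0,-30,0],[0,0,0,-42,0],[0,0,0,-54,0],[0,0,0,-64,0],[0,0,0,-72,0],[0,0,0,-76,0]]'; python3 st.py
python3 - <<'E'
from h import *
c=capture("top"); cv2.imwrite("pics/top14.png",cv2.resize(c["image"][150:350,60:300],None,fx=3,fy=3))
c=capture("side"); cv2.imwrite("pics/side14.png",cv2.resize(c["image"][240:420,130:370],None,fx=3.2,fy=3.2))
E
```

```text
time_s: 55.65
tcp_pos: [0.5028, 0.3994, 0.2398]
ee_rot: [[0.008, -0.985, -0.175], [0.032, -0.175, 0.984], [-0.999, -0.014, 0.03]]
wrist_force: [0.4, -0.3, -2.0]
gripper_width: 0.685
t 55.65 tcp [502.8 399.4 239.8] yaz -169.9 tilt [0.5 1.8] F [ 0.4 -0.3 -2. ] w 59.6 j [ 52.5  23.1   2.1  -0.8 -67.3 -42.1]
time_s: 56.45
tcp_pos: [0.5026, 0.3991, 0.1626]
ee_rot: [[0.007, -0.985, -0.175], [0.031, -0.175, 0.984], [-0.999, -0.013, 0.029]]
wrist_force: [-0.7, -0.4, -2.6]
gripper_width: 0.686
t 56.45 tcp [502.6 399.1 162.6] yaz -169.9 tilt [0.4 1.8] F [-0.7 -0.4 -2.6] w 59.7 j [ 52.5  26.5  -4.   -0.9 -57.8 -42. ]
```

View pics/top14.png

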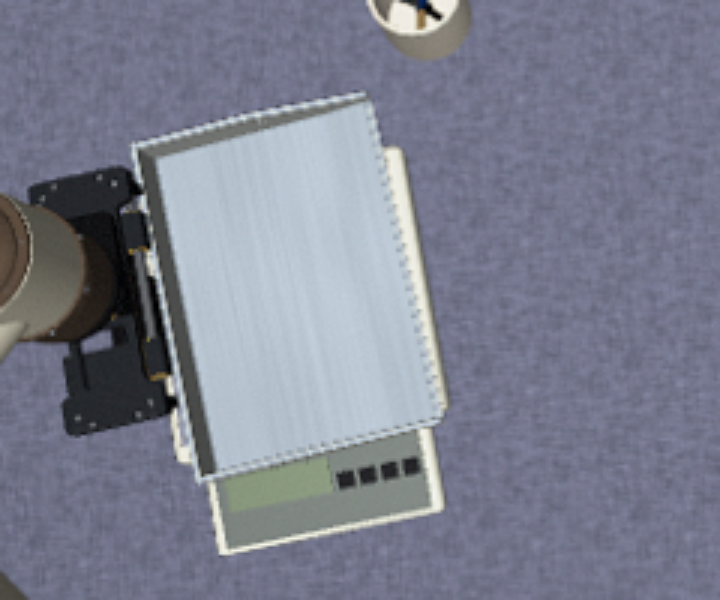

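View pics/side14.png

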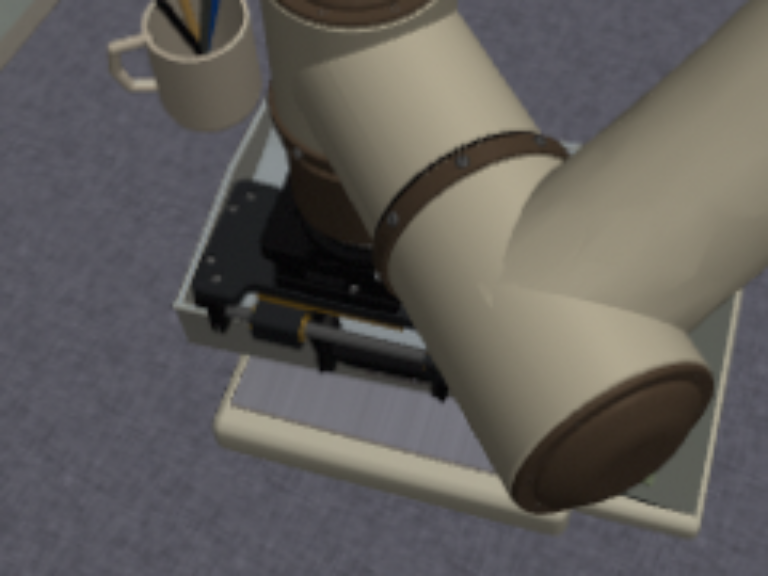

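```bash
python3 -m creep '[[0,0,2,-5,0],[0,0,3,-10,0],[0,0,3,-15,0],[0,0,3,-20,0],[0,0,3,-24,0],[0,0,3,-27,0],[0,0,3,-29,0],[0,0,3,-29,0]]'; python3 st.py
python3 - <<'E'
from h import *
c=capture("top"); W=cloud(c)
o=np.array([.521,.306]);a=np.radians(-80);ex=np.array([np.cos(a),np.sin(a)]);ey=np.array([-ex[1],ex[0]])
q=W[...,:2]-o; X=q@ex;Y=q@ey
for y in (-.1,0,.1):
  print(y,[round(float(np.nanmedian(W[...,2][(abs(X-x)<.006)&(abs(Y-y)<.012)])*1000),1) for x in (-.03,-.01,.01,.03,.05,.065,.1)])
E
```

```text
time_s: 57.35
tcp_pos: [0.5026, 0.4024, 0.1347]
ee_rot: [[0.008, -0.984, -0.175], [0.031, -0.175, 0.984], [-0.999, -0.013, 0.03]]
wrist_force: [-2.1, -1.1, 1.6]
gripper_width: 0.691
t 57.35 tcp [502.6 402.4 134.7] yaz -169.9 tilt [0.4 1.8] F [-2.1 -1.1  1.6] w 60.1 j [ 52.7  28.2  -5.6  -0.9 -54.5 -42.1]
-0.1 [62.8, 63.1, 63.8, 65.2, 66.1, 66.2, 70.3]
0 [62.2, 63.4, 63.6, 64.6, 65.9, 66.0, 72.6]
0.1 [62.4, 63.6, 64.7, 64.7, 65.9, 66.5, 72.1]
```

```bash
python3 -m creep '[[0.8,0,0,0,0],[0.9,0,0,0,0],[1,0,0,0,0],[1,0,0,0,0],[1,0,0,0,0],[1,0,0,0,0],[1,0,0,0,0],[1,0,0,0,0]]'; python3 st.py
python3 -m creep '[[1,0,0,15,0],[1,0,0,40,0],[1,0,0,75,0],[1,0,0,110,0],[1,0,20,120,0],[1,0,60,120,0],[1,0,105,120,0],[1,0,150,120,0]]'; python3 st.py
python3 - <<'E'
from h import *
c=capture("top"); W=cloud(c); cv2.imwrite("pics/top15.png",c["image"])
o=np.array([.521,.306]);a=np.radians(-80);ex=np.array([np.cos(a),np.sin(a)]);ey=np.array([-ex[1],ex[0]])
q=W[...,:2]-o; X=q@ex;Y=q@ey
for y in (-.1,0,.1):
  print(y,[round(float(np.nanmedian(W[...,2][(abs(X-x)<.006)&(abs(Y-y)<.012)])*1000),1) for x in (-.03,-.01,.01,.03,.05,.065,.1)])
cs=capture("side")
for n,cc in (("top",c),("side",cs)):
  for t,z in dict(pan=.058,pan_lip=.066,pan_handle=.133,drill_pack=.05,camera_pack=.01,scanner_pack=.005,power_bank=.005,pen_mug=0,mouse=0,screwdriver=0).items():
    for m in mark_of(cc,t)[:1]: print(n,t,round(m["confidence"],2),np.round(m["centre"]),world(cc,*m["centre"],z=z))
cv2.imwrite("pics/side15.png",cs["image"])
E
```

```text
time_s: 58.2
tcp_pos: [0.5027, 0.4024, 0.1347]
ee_rot: [[0.008, -0.984, -0.175], [0.031, -0.175, 0.984], [-0.999, -0.013, 0.03]]
wrist_force: [-0.6, -0.0, 0.3]
gripper_width: 0.994
t 58.2 tcp [502.7 402.4 134.7] yaz -169.9 tilt [0.4 1.8] F [-0.6 -0.   0.3] w 86.5 j [ 52.7  28.2  -5.6  -0.9 -54.5 -42.1]
time_s: 59.0
tcp_pos: [0.5027, 0.5536, 0.2554]
ee_rot: [[0.008, -0.985, -0.175], [0.032, -0.174, 0.984], [-0.999, -0.014, 0.03]]
wrist_force: [0.7, 1.1, -0.1]
gripper_width: 0.999
t 59.0 tcp [502.7 553.6 255.4] yaz -170.0 tilt [0.5 1.8] F [ 0.7  1.1 -0.1] w 86.9 j [ 59.9  33.3  21.1  -0.5 -76.  -49.7]
-0.1 [59.9, 60.2, 61.1, 59.7, 59.6, 60.2, 63.4]
0 [60.4, 60.1, 60.4, 60.5, 60.2, 60.8, 64.7]
0.1 [61.1, 59.6, 60.3, 60.2, 60.5, 61.1, 65.0]
top pan 0.84 [156. 246.] [0.5287 0.2995 0.058 ]
top pan_lip 0.83 [193. 234.] [0.553  0.1998 0.066 ]
top pan_handle 0.61 [106. 254.] [0.5036 0.4048 0.133 ]
top drill_pack 0.89 [457. 213.] [ 0.5763 -0.4911  0.05  ]
top camera_pack 0.7 [450. 224.] [ 0.5526 -0.4825  0.01  ]
top scanner_pack 0.57 [453. 263.] [ 0.4475 -0.4792  0.005 ]
top power_bank 0.85 [436. 276.] [ 0.4171 -0.4301  0.005 ]
top pen_mug 0.8 [204. 159.] [0.7731 0.1754 0.    ]
top mouse 0.74 [335. 150.] [ 0.7777 -0.1877  0.    ]
top screwdriver 0.81 [262. 142.] [0.8118 0.0147 0.    ]
side pan 0.66 [263. 334.] [0.5245 0.3062 0.058 ]
side pan_lip 0.76 [277. 288.] [0.5445 0.1897 0.066 ]
side pan_handle 0.71 [249. 361.] [0.5021 0.4059 0.133 ]
side drill_pack 0.91 [352. 130.] [ 0.5835 -0.4923  0.05  ]
side camera_pack 0.61 [362. 139.] [ 0.5502 -0.5149  0.01  ]
side scanner_pack 0.48 [388. 154.] [ 0.4473 -0.48    0.005 ]
side power_bank 0.76 [390. 162.] [ 0.4308 -0.4394  0.005 ]
side pen_mug 0.83 [192. 267.] [0.7907 0.1798 0.    ]
side mouse 0.82 [261. 179.] [ 0.7776 -0.2002  0.    ]
side screwdriver 0.68 [217. 221.] [0.8133 0.0098 0.    ]
```

View pics/top15.png

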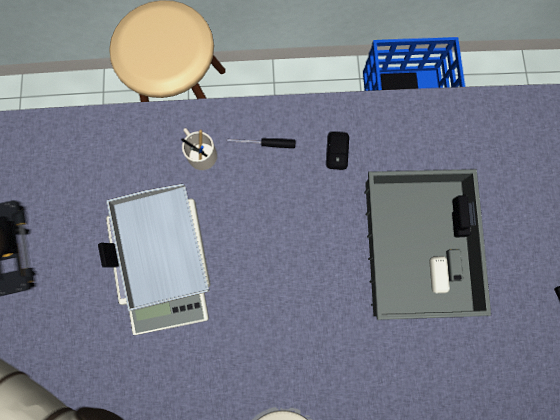

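View pics/side15.png

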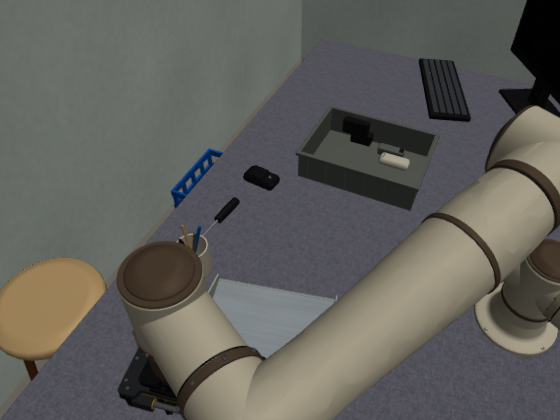

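```bash
python3 -c "
from station import *
print(finish_job())"
```

```text
the job is handed in; nothing more can be done
None
```

All four packs that were on the bench (drill, power bank, camera, scanner) were weighed in the pan and tipped out into the crate. The empty pan is back on the scale. I handed the job in at about 59 s of the 208 s, and it reported no verdict.

- **Weighing:** the four packs lay flat in the centred pan, with the gripper away, for several seconds before I took the handle.
- **Carrying:** the moves only shift the tool and turn it about the vertical. I therefore gripped the handle across its 60 mm width, not its thickness, so the pan could pivot about the grip. It lifted at about 5° lip-down, then drifted to about 15° when its lip came down on the crate floor. I did not measure the pitch in between.
- **Tipping:** I pivoted the lip against the crate's far wall. A plane fit to the pan's underside gave 62°, and it stayed tipped for over a second. I then levelled the pan against the near rim.
- **Last checks:**
  - The pan is flat, with floor heights within about 1 mm. Its centre is within about 1 cm of the platter's, its lip and handle point as they did at first, and it is released.
  - The mug, mouse and screwdriver read within camera error of where they started.
- **Less tidy points:**
  - In the crate, the drill pack rests on its side against the wall and on the camera pack. Its highest point is about 92 mm, just under the 95 mm rim.
  - Early on, I pushed the empty arm to full stretch to tilt the tool. Joint 3 then read 80.69° against its 80.66° limit, which I take to be sensor noise.

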